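Find the fullest tip box for the sample tray

ROBOT

A 6-joint arm with a two-finger parallel gripper is mounted at the origin on the work surface. World frame = base frame: x ahead of the robot, y to its left, z up, the work surface at z = 0. Lengths are in m, angles in degrees, forces in N, time in s.
With the tool pointing down it reaches from about 0.4 to 0.825 m from the base axis. Payload 7 kg.
Tool frame: the origin (TCP) lies midway between the tips of the shut fingers; the grasp point (between the pads) lies r.grasp_offset behind it (r.grasp_offset is the distance from the TCP to the grasp point, in m); z points along the fingers, y is the direction in which the jaws open and shut (so a half turn about z gives the same grasp; the last joint's range is limited). The gripper opens to 88 mm and grips with 3 to 60 N. Pads are 19 mm wide; open, the fingers measure 130 mm over their backs; the gripper's body (78 mm by 193 mm) begins 47 mm behind the grasp point.
Start: joints at [91.908, 20.546, 0.682, 0, -70.136, -16.507], TCP at [0.17, 0.653, 0.227] pointing down, gripper open.
Joint ranges: [-176.03, 176.03], [-82.01, 121.73], [-58.28, 71.71], [-173.87, 95.51], [-174.79, -0.11], [-173.66, 173.66]. Speed limits (degrees/s): [136.94, 136.94, 172.46, 180, 180, 180].

INTERFACE

Orientations are given as [roll, pitch, yaw] about the fixed x, y, z axes, in that order (R = Rz(yaw) Ry(pitch) Rx(roll)).
In Python, from plant import status, imaging, r gives the robot as it stands.
- The arm moves only by the tool apply_moves, never from a script. Its argument "moves" is a list of rows, each a list of 6 numbers: the shift along the tool's x, y, z in units of 200 mm (1.0 is 200 mm), then the turn, a rotation vector about the tool's x, y, z in units of 90 degrees (1.0 is 90 degrees). In form: [[tx, ty, tz, rx, ry, rz], ...]. A call has 1 to 12 rows; each row is the pose to reach, as a shift and turn from the pose measured when the call began, along the tool's axes at that moment; what a row does not reach only later rows make up. A row lasts 1/8 s, in which the tool goes at most 62.5 mm and 10.7 degrees, less where a joint would pass 70% of its speed; a pose out of reach is approached as far as the arm can. A call with a number of a shift or a turn outside -1 to 1 is refused whole. A call with a gripper value outside its range is refused whole. "hand" is the closure, from -1 (fully open) to 1 (shut), set as the call begins (left out, the last holds). The fingers move at their own pace and stop on an object; "grip_force" is the grip in N (left out, the last holds). Time passes only in rows, so rows that repeat a pose let the fingers close. It gives the time, the measured TCP pose, the force and the opening at its end, in the units of the state.
- status.get_state(): the state, without advancing time (a new reading comes with each control period).
- imaging.capture(name): name is "scene" or "top" or "wrist"; returns (picture, depth): 480x640x3 uint8, blue, green, red; 480x640 float32, m along the optical axis (not along the pixel's ray), 0 where there is no reading.
- imaging.camera_info(name): a dict with "fx", "fy", "cx", "cy" (pixels), "k1" (the pictures are not rectified: a ray, as slopes to the right and down, at radius r is drawn at 1 + k1 r^2 times it, then the intrinsics apply), "T" (4x4, takes a point from camera to world coordinates). Camera axes: x right, y up, looking along -z (the intrinsics and any distortion apply to the point x, -y, -z); pixel columns grow to the right and rows downward; lengths in m; the calibration is good to about 2 mm. A picture is of the moment at which its call begins: read the wrist's pose just before it. camera_info takes no time and is no camera call; for the wrist camera it gives the pose at the moment of the call.
- r.close_job(): hands the job in, once; it reports no verdict.
The state is a dict: "time_s": time; "joints": joint angles; "qd": joint speeds; "joint_torque": joint torques, N m; "tcp_pos": TCP position; "eef_rot": TCP orientation; "contact_force": force on the tool from outside, world axes, zero at the start; "moment": the same for the moment, N m; "gripper_width": finger opening in m.
Only numpy, scipy, OpenCV 4.12 (cv2) and the standard library are available. Lean on these libraries where they do the work, as an engineer would, in place of code of your own. Each camera call takes 0.05 s, during which the arm holds its last target.

TASK

Lift open the blue lids of all three pipette-tip boxes, leaving every lid standing open until all three have been seen and compared. Then shut the two boxes that hold fewer yellow tips, leaving them where they stand, and slide the fullest one, its lid still open, along the bench until its back is squarely up against the near edge of the red tray of cups. Do not tip or lift the boxes, shove the tray or disturb the other things on the bench.

Things in the scene. Friction and masses are not known exactly. Their poses are not given: they have to be found in the camera images.
- box_a: Loose tip box, 0.31 kg, slides at 2-5 N; all three look alike shut: white base 82 (x) x 122 (y) x 46 mm high, blue opaque lid 20 mm high on it. Origin: centre of underside; +x from the thumb-tab side (towards the robot) to the hinge side, z up. White rack inside, top 36 mm up, 12 x 8 holes; yellow tips stand 9 mm out of it, filling it from its -y end. This is the fullest: 72 tips, 9 of 12 rows of 8.
- lid_a (a joint): Lid of box_a, rad: 0 shut, 1.85 fully open against its stop. Hinge line along the box's y at its x = +41 mm, 46 mm up. Light (40 g), freely hinged, lightly damped: below about 1.15 it falls shut by itself, above about 1.35 it falls open and stays. Open, it reaches 45 mm behind the base and to 136 mm above the bench.
- tab_a (a point): Centre of the blue thumb tab, mid front lower edge of lid_a: a level tongue 36 mm wide (y), 4 mm thick, standing 13 mm out from the box's front face, underside 47 mm above the bench when shut, clear beneath. Can be pried up from below by a tilted fingertip, or pinched by its two ends.
- box_b: Loose tip box, 0.31 kg, slides at 2-5 N; all three look alike shut: white base 82 (x) x 122 (y) x 46 mm high, blue opaque lid 20 mm high on it. Origin: centre of underside; +x from the thumb-tab side (towards the robot) to the hinge side, z up. White rack inside, top 36 mm up, 12 x 8 holes; yellow tips stand 9 mm out of it, filling it from its -y end. It holds 40 tips, 5 of 12 rows of 8.
- lid_b (a joint): Lid of box_b, rad: 0 shut, 1.85 fully open against its stop. Hinge line along the box's y at its x = +41 mm, 46 mm up. Light (40 g), freely hinged, lightly damped: below about 1.15 it falls shut by itself, above about 1.35 it falls open and stays. Open, it reaches 45 mm behind the base and to 136 mm above the bench.
- tab_b (a point): Centre of the blue thumb tab, mid front lower edge of lid_b: a level tongue 36 mm wide (y), 4 mm thick, standing 13 mm out from the box's front face, underside 47 mm above the bench when shut, clear beneath. Can be pried up from below by a tilted fingertip, or pinched by its two ends.
- box_c: Loose tip box, 0.31 kg, slides at 2-5 N; all three look alike shut: white base 82 (x) x 122 (y) x 46 mm high, blue opaque lid 20 mm high on it. Origin: centre of underside; +x from the thumb-tab side (towards the robot) to the hinge side, z up. White rack inside, top 36 mm up, 12 x 8 holes; yellow tips stand 9 mm out of it, filling it from its -y end. It holds 16 tips, 2 of 12 rows of 8.
- lid_c (a joint): Lid of box_c, rad: 0 shut, 1.85 fully open against its stop. Hinge line along the box's y at its x = +41 mm, 46 mm up. Light (40 g), freely hinged, lightly damped: below about 1.15 it falls shut by itself, above about 1.35 it falls open and stays. Open, it reaches 45 mm behind the base and to 136 mm above the bench.
- tab_c (a point): Centre of the blue thumb tab, mid front lower edge of lid_c: a level tongue 36 mm wide (y), 4 mm thick, standing 13 mm out from the box's front face, underside 47 mm above the bench when shut, clear beneath. Can be pried up from below by a tilted fingertip, or pinched by its two ends.
- back_a (a point): Point on the back (hinge-side) face of box_a's base: at the box's x = +41 mm, mid-width, 20 mm above its underside.
- tray: Red tray, 325 mm (x) by 530 mm (y), with a rim 22 mm high, holding 18 cups 70 mm tall; one piece of 1.8 kg, loose on the bench beyond the boxes. Origin on the bench at the middle of its near edge, the one facing the boxes; x points from there across the tray, away from the robot, y along the edge. The cups start 82 mm inside that edge, their tops 74 mm above the bench.
- cup: Empty translucent sample cup, 64 mm wide, 70 mm tall, standing; origin at its underside. To be left alone.
- pipette: Hand pipette, 250 mm long, 33 mm high, lying on the bench; origin on the bench near its middle, x along it from nose to plunger. To be left alone.
- marker: White marker pen with black cap, 130 mm long, 16 mm thick, lying; origin on the bench under its middle, x along it. To be left alone.
- timer: White bench timer, 55 x 60 x 19 mm, lying flat; origin at its underside. To be left alone.
- spent: Clear beaker of spent tips, 92 mm wide, 120 mm tall; origin at its underside. To be left alone.
- wash: Wash bottle with red cap and spout, 72 mm wide, about 215 mm tall; origin at its underside. To be left alone.
There are look-alikes about, which are no part of the job. What is shaped like the box_b but turquoise is not meant. What is shaped like the box_c but brown is not meant.

How it is judged:
By the outcome, as a careful person would: the job done as asked, in the order asked, and still so for the second after the job is handed in, with the robot touching nothing.
It also fails if it takes over 70 s, if anything falls off the work surface, if the arm or the gripper's body presses on something with over 40 N, if the wrist force passes 120 N, or if a joint passes its speed limit or range.

## Working session

There is one attempt and no reset: what is moved stays moved. The work goes in short steps, Python scripts to look and compute and a tool call to move; the robot and the scene stay as the last step left them, time stands still between calls to the robot, and variables do not carry over. Pictures are saved under pics/ and viewed, and the job is handed in when it is done.

Besides the shell and the picture viewer there is one more tool, called as name([rows], argument=value, ...), one row to a line, values as JSON. apply_moves: Moves the arm, as the interface text tells. Its arguments: {"type":"object","properties":{"moves":{"type":"array","items":{"type":"array","items":{"type":"number"}}},"hand":{"type":"number"},"grip_force":{"type":"number"}},"required":["moves"]}

```bash
mkdir -p pics; ls
python3 - <<'E'
from plant import status, imaging, r
import cv2
print(status.get_state()); print(r.grasp_offset)
for n in ("scene","top"):
    p,d=imaging.capture(n); cv2.imwrite(f"pics/{n}0.png",p); import numpy as np; np.save(f"pics/{n}0.npy",d)
    print(imaging.camera_info(n))
E
```

```text
pics
{'time_s': 0.0, 'joints': array([ 9.19070411e+01,  2.05893785e+01,  6.35461275e-01, -2.08711189e-02,
       -7.01326207e+01, -1.65064057e+01]), 'qd': array([-0.00213293,  0.0035699 , -0.09965312,  0.05890812,  0.0288203 ,
        0.04467884]), 'joint_torque': array([ 3.16430132e-04, -5.82714593e+01,  2.93050826e+01,  6.99717432e+00,
        7.11073910e-03, -1.48600216e-04]), 'tcp_pos': array([0.17004218, 0.65275781, 0.22565632]), 'eef_rot': array([ 1.79911453e+02, -5.77806654e-03, -1.46064679e+01]), 'contact_force': array([ 0.04449016, -0.47916633,  0.34491109]), 'moment': array([ 0.04094946, -0.02511592,  0.01928939]), 'gripper_width': 0.08731407513204231}
0.0188
{'fx': 507.73929712674885, 'fy': 507.73929712674885, 'cx': 310.8047284304246, 'cy': 236.13706227885265, 'k1': 0.04631019027240736, 'T': array([[ 0.83133998, -0.35988351,  0.42350644,  0.97552273],
       [ 0.55533128,  0.56798429, -0.60745454, -0.74343707],
       [-0.02193213,  0.74018762,  0.67204261,  0.88131238],
       [ 0.        ,  0.        ,  0.        ,  1.        ]])}
{'fx': 585.4560718707934, 'fy': 585.4560718707934, 'cx': 323.2127464576053, 'cy': 250.21072169656392, 'k1': -0.05216973155211083, 'T': array([[-0.018116  ,  0.99324187, -0.1146403 ,  0.31682359],
       [-0.9995567 , -0.01528203,  0.02555135,  0.03512105],
       [ 0.02362674,  0.11505237,  0.99307841,  1.36883224],
       [ 0.        ,  0.        ,  0.        ,  1.        ]])}
```

View pics/scene0.png

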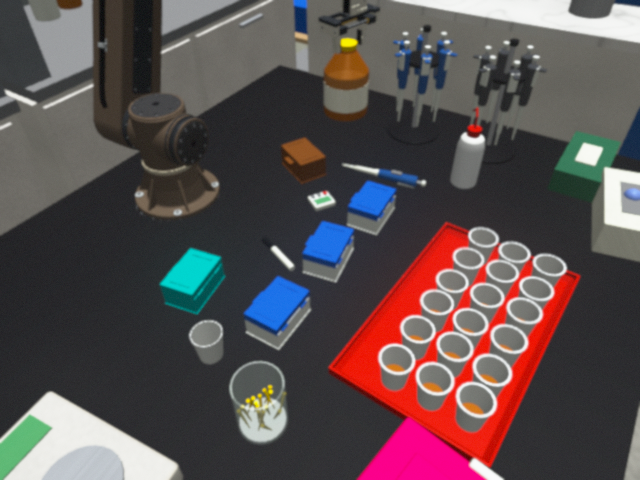

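View pics/top0.png

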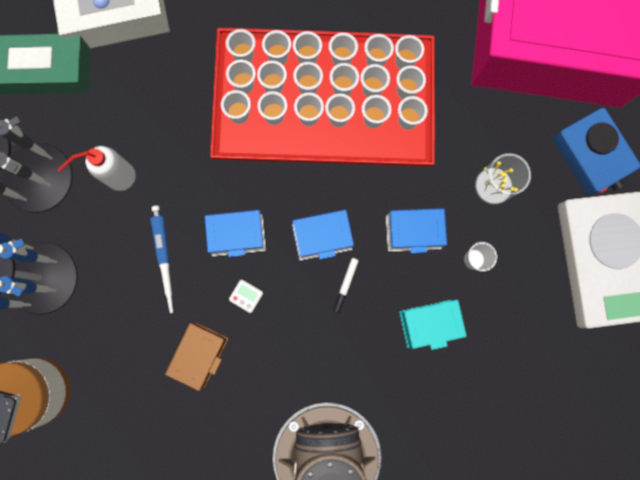

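The top view shows three blue boxes at (235,232), (323,235) and (417,229), with tabs facing the robot. The look-alikes are turquoise at (433,324) and brown at (197,356), and neither is meant. The tray's near edge is at row ~160. The marker is at (347,285) and the timer at (246,296).

```bash
cat > h.py <<'E'
import numpy as np, cv2
from scipy.optimize import brentq
def ray(ci,u,v):
    xd=(u-ci['cx'])/ci['fx']; yd=(v-ci['cy'])/ci['fy']
    rd=np.hypot(xd,yd)
    rr=brentq(lambda r:r*(1+ci['k1']*r*r)-rd,0,2) if rd>0 else 0
    s=rr/rd if rd>0 else 1
    d=ci['T'][:3,:3]@np.array([xd*s,-yd*s,-1.]); return ci['T'][:3,3],d
def onz(ci,u,v,z):
    o,d=ray(ci,u,v); return o+d*(z-o[2])/d[2]
def proj(ci,P):
    T=ci['T']; p=T[:3,:3].T@(np.asarray(P)-T[:3,3]); x=p[0]/-p[2]; y=-p[1]/-p[2]; r2=x*x+y*y
    k=1+ci['k1']*r2
    return np.array([ci['cx']+ci['fx']*x*k, ci['cy']+ci['fy']*y*k])
def blobs(img,lo,hi,amin=300):
    m=cv2.inRange(cv2.cvtColor(img,cv2.COLOR_BGR2HSV),np.array(lo),np.array(hi))
    m=cv2.morphologyEx(m,cv2.MORPH_OPEN,np.ones((3,3)))
    c,_=cv2.findContours(m,cv2.RETR_EXTERNAL,cv2.CHAIN_APPROX_NONE)
    return [x for x in c if cv2.contourArea(x)>amin]
E
python3 - <<'E'
from h import *
from plant import imaging
img=cv2.imread('pics/top0.png'); ci=imaging.camera_info('top'); d=np.load('pics/top0.npy')
big=cv2.resize(img[140:350,190:480],None,fx=2.7,fy=2.7,interpolation=cv2.INTER_CUBIC); cv2.imwrite('pics/crop0.png',big)
for c in blobs(img,(105,150,100),(118,255,255),1000):
    P=np.array([onz(ci,*p,.066)[:2] for p in c[:,0,:].astype(float)])
    rc=cv2.minAreaRect(P.astype(np.float32)*1000)
    m=cv2.moments(c);u,v=m['m10']/m['m00'],m['m01']/m['m00']
    o,dr=ray(ci,u,v); 
    print((u,v),'z by depth',(o+d[int(v),int(u)]*dr)[2],rc, onz(ci,u,v,.066)[:2])
for c in blobs(img,(0,180,100),(6,255,255),3000):
    P=np.array([onz(ci,*p,.0)[:2] for p in c[:,0,:].astype(float)])
    rc=cv2.minAreaRect(P.astype(np.float32)*1000); print('tray z0',rc,cv2.boxPoints(rc))
    P=np.array([onz(ci,*p,.022)[:2] for p in c[:,0,:].astype(float)])
    rc=cv2.minAreaRect(P.astype(np.float32)*1000); print('tray z22',rc,cv2.boxPoints(rc))
E
```

```text
(323.58498559566175, 233.31655651584475) z by depth 0.06546141046536769 ((500.15313720703125, -0.24160003662109375), (99.21414947509766, 122.54106903076172), 11.081969261169434) [5.05442911e-01 6.98322587e-05]
(232.94175075888094, 231.67027647879235) z by depth 0.06389996338791848 ((506.99749755859375, 202.48724365234375), (99.31532287597656, 123.89229583740234), 4.9610595703125) [0.51221001 0.20341973]
(418.15375703409467, 228.40847401522672) z by depth 0.0647387742135157 ((508.73345947265625, -214.65957641601562), (98.9177017211914, 124.57660675048828), 1.6802873611450195) [ 0.51356772 -0.21414959]
(598.7049373526858, 153.17677707480462) z by depth 0.08402792241196133 ((695.0219116210938, -650.99853515625), (167.72837829589844, 134.34152221679688), 28.806856155395508) [ 0.68615272 -0.6482221 ]
tray z0 ((855.339111328125, -8.20709228515625), (536.7832641601562, 332.9783020019531), 87.46124267578125) [[ 677.12494 -268.96063]
 [1009.7764  -283.70996]
 [1033.5532   252.54645]
 [ 700.9018   267.29578]]
tray z22 ((846.68408203125, -7.5107421875), (528.1558837890625, 327.6267395019531), 87.46124267578125) [[ 671.3341  -264.07336]
 [ 998.6393  -278.58563]
 [1022.03406  249.05188]
 [ 694.7289   263.56415]]
```

View pics/crop0.png

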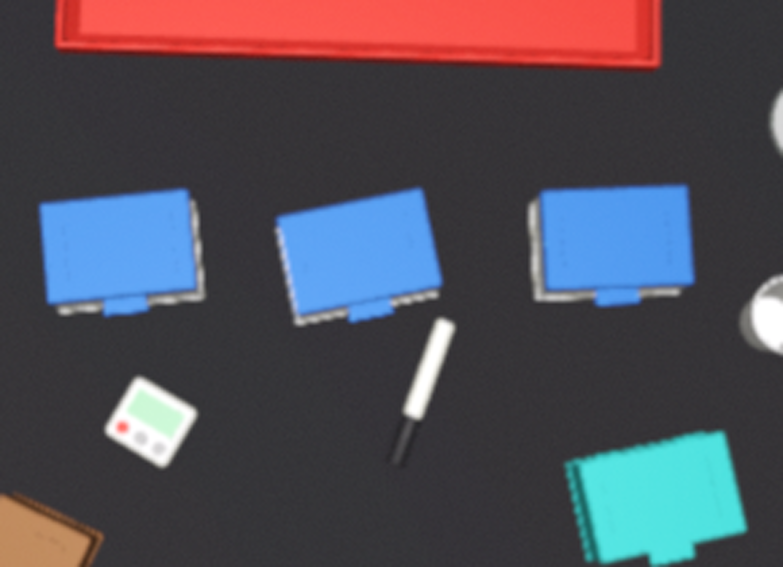

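```bash
cat >> h.py <<'E'
from scipy.spatial.transform import Rotation as R
def plan(P,yaw,tilt=0,show=True):
    """world target (tool x forward, z down; yaw of tool x; tilt fwd) -> row numbers"""
    from plant import status
    s=status.get_state(); R0=R.from_euler('xyz',s['eef_rot'],degrees=True)
    Rt=R.from_euler('z',yaw,degrees=True)*R.from_euler('x',180,degrees=True)*R.from_euler('y',tilt,degrees=True)
    t=R0.inv().apply(np.array(P)-s['tcp_pos'])/.2; w=(R0.inv()*Rt).as_rotvec(degrees=True)/90
    row=np.round(np.r_[t,w],3).tolist()
    if show: print(np.round(P,4),row)
    return row
E
python3 - <<'E'
from h import *
from plant import imaging
img=cv2.imread('pics/top0.png'); ci=imaging.camera_info('top')
m=cv2.inRange(cv2.cvtColor(img,cv2.COLOR_BGR2HSV),(105,150,100),(118,255,255))
m=cv2.morphologyEx(m,cv2.MORPH_OPEN,np.ones((24,24)))
c,_=cv2.findContours(m,cv2.RETR_EXTERNAL,cv2.CHAIN_APPROX_NONE)
for x in c:
    if cv2.contourArea(x)<1000: continue
    P=np.array([onz(ci,*p,.066)[:2] for p in x[:,0,:].astype(float)])
    rc=cv2.minAreaRect(P.astype(np.float32)*1000); a=rc[2]; a=a-90 if a>45 else a
    cen=np.array(rc[0])/1000; ax=np.array([np.cos(np.radians(a)),np.sin(np.radians(a))])
    print('box',cen,rc[1],a,'tab',cen-ax*.0475)
for n,u,v in [('cup foot',481,262),('marker tip',355,259),('marker cap',337,311)]: print(n,onz(ci,u,v,.01))
plan([.36,0.2,.2],5)
E
```

```text
box [ 0.50401111 -0.0021528 ] (110.50863647460938, 86.32698059082031) -0.790985107421875 tab [ 0.45651563 -0.00149707]
box [0.51147879 0.20236682] (119.20760345458984, 86.36553955078125) -0.30240631103515625 tab [0.46397945 0.20261752]
box [ 0.51345978 -0.21722119] (122.11627197265625, 84.70166778564453) -0.7090911865234375 tab [ 0.46596342 -0.21663335]
cup foot [ 0.44001156 -0.37111283  0.01      ]
marker tip [ 0.45187324 -0.07374943  0.01      ]
marker cap [ 0.3317335  -0.02915859  0.01      ]
[0.36 0.2  0.2 ] [1.49, 1.951, 0.132, 0.001, 0.0, -0.218]
```

apply_moves([
  [0.3,0.3,0,0,0,-0.05],
  [0.6,0.6,0,0,0,-0.1],
  [0.8,0.95,0,0,0,-0.15],
  [0.8,0.95,0,0,0,-0.2],
  [0.8,0.95,0,0,0,-0.218],
  [0.8,0.95,0,0,0,-0.218],
])

```text
time_s: 0.85
tcp_pos: [0.2772, 0.4286, 0.2263]
eef_rot: [180.0, 0.0, 5.0]
contact_force: [0.3, 0.8, -0.2]
gripper_width: 0.0878
```

Run:
```python
from h import *
plan([.40,0.2,.22],5)
```

```text
[0.4  0.2  0.22] [0.513, 1.192, 0.032, 0.0, 0.0, -0.0]
```

apply_moves([
  [0.15,0.3,0,0,0,0],
  [0.3,0.6,0,0,0,0],
  [0.5,0.9,0,0,0,0],
  [0.5,1.0,0,0,0,0],
  [0.5,1.0,0,0,0,0],
])

```text
time_s: 1.48
tcp_pos: [0.3947, 0.2371, 0.2261]
eef_rot: [179.9, 0.0, 4.8]
contact_force: [0.0, 0.0, -0.1]
gripper_width: 0.0875
```

Run:
```python
from h import *
from plant import imaging,status
ci=imaging.camera_info('wrist'); p,d=imaging.capture('wrist'); cv2.imwrite('pics/w1.png',p)
print(ci['T'].round(3),ci['fx'],status.get_state()['tcp_pos'],status.get_state()['joints'].round(1))
plan([.44,0.2,.16],5)
```

```text
[[ 0.083  0.948  0.308  0.478]
 [-0.997  0.078  0.027  0.243]
 [ 0.002 -0.309  0.951  0.384]
 [ 0.     0.     0.     1.   ]] 396.4622352926997 [0.39455279 0.23817066 0.22619131] [ 55.7  -0.1 -25.1   0.  -65.   39.1]
[0.44 0.2  0.16] [0.21, 0.209, 0.331, 0.001, 0.0, -0.002]
```

View pics/w1.png

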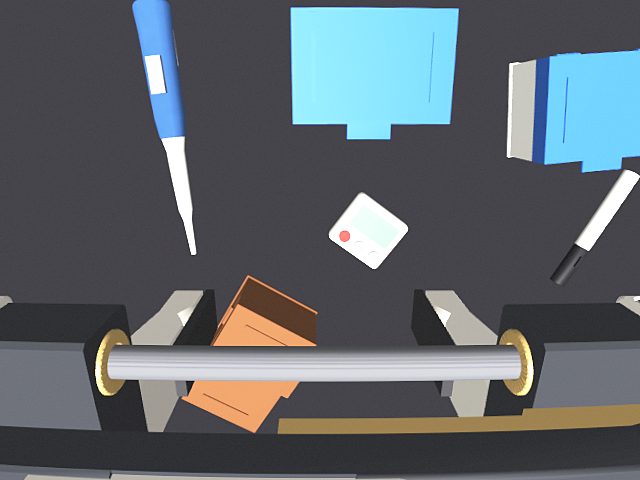

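The wrist view shows the left box with its lid at (375,65) and its tab at (369,131), clear of the pipette and timer. I'll measure the tab in this view.

```bash
cat >> h.py <<'E'
def wristlid(p,ci,near=None):
    """blue lid front edge & tab from wrist picture"""
    hsv=cv2.cvtColor(p,cv2.COLOR_BGR2HSV)
    m=cv2.inRange(hsv,(95,110,150),(112,255,255))
    n,lab,st,cen=cv2.connectedComponentsWithStats(m)
    for i in range(1,n):
        if st[i,4]<5000: continue
        mm=(lab==i).astype(np.uint8)
        c=max(cv2.findContours(mm,0,cv2.CHAIN_APPROX_NONE)[0],key=cv2.contourArea)
        ap=cv2.approxPolyDP(c,4,True)[:,0,:]
        print('lid at',cen[i].round(),st[i])
        for q in ap: print('  ',q,'z66',onz(ci,*q.astype(float),.066)[:2].round(4),'z51',onz(ci,*q.astype(float),.051)[:2].round(4))
E
python3 - <<'E'
from h import *
from plant import imaging
wristlid(cv2.imread('pics/w1.png'),imaging.camera_info('wrist'))
E
```

```text
lid at [399.  65.] [  331     7   128   131 12722]
   [458   8] z66 [0.5597 0.1456] z51 [0.5636 0.1409]
   [335  12] z66 [0.5483 0.2346] z51 [0.5516 0.2342]
   [342  15] z66 [0.5467 0.2294] z51 [0.55   0.2286]
   [331  19] z66 [0.5434 0.2371] z51 [0.5465 0.2367]
   [337  17] z66 [0.5451 0.2328] z51 [0.5483 0.2323]
   [340  23] z66 [0.5413 0.2303] z51 [0.5443 0.2296]
   [332  27] z66 [0.5381 0.2358] z51 [0.5409 0.2354]
   [342  36] z66 [0.5326 0.2279] z51 [0.5352 0.2272]
   [337  37] z66 [0.5316 0.2315] z51 [0.5342 0.2309]
   [339  46] z66 [0.5256 0.2295] z51 [0.5279 0.2287]
   [336  40] z66 [0.5295 0.2321] z51 [0.532  0.2315]
   [342  67] z66 [0.5112 0.2258] z51 [0.5128 0.2249]
   [350  70] z66 [0.5096 0.2196] z51 [0.5112 0.2184]
   [342  73] z66 [0.507  0.2253] z51 [0.5084 0.2244]
   [344  87] z66 [0.4972 0.2228] z51 [0.4981 0.2218]
   [350  88] z66 [0.4969 0.2182] z51 [0.4978 0.217 ]
   [345  91] z66 [0.4944 0.2217] z51 [0.4952 0.2207]
   [350  91] z66 [0.4947 0.218 ] z51 [0.4955 0.2167]
   [345  93] z66 [0.4929 0.2216] z51 [0.4937 0.2205]
   [345 106] z66 [0.4835 0.2206] z51 [0.48
[... 647 characters left out ...]
   [549  56] z66 [0.535  0.0699] z51 [0.5377 0.0616]
   [542 162] z66 [0.4556 0.0562] z51 [0.4546 0.0474]
   [547  58] z66 [0.5334 0.0711] z51 [0.536  0.0629]
   [536  60] z66 [0.531  0.0794] z51 [0.5335 0.0716]
   [538 126] z66 [0.4831 0.0665] z51 [0.4834 0.0581]
   [535 136] z66 [0.4753 0.0671] z51 [0.4752 0.0587]
   [533 131] z66 [0.4789 0.0697] z51 [0.479  0.0614]
   [532 160] z66 [0.4564 0.065 ] z51 [0.4554 0.0566]
   [580 160] z66 [0.4604 0.0243] z51 [0.4596 0.0139]
   [583 172] z66 [0.4511 0.0189] z51 [0.4498 0.0083]
   [617 169] z66 [ 0.4565 -0.0103] z51 [ 0.4555 -0.0223]
   [623 156] z66 [ 0.4675 -0.0124] z51 [ 0.467  -0.0244]
   [639 155] z66 [ 0.4698 -0.0264] z51 [ 0.4695 -0.0392]
```

Run:
```python
from h import *
from plant import imaging
p=cv2.imread('pics/w1.png'); print(p[60,300],p[60,400],p[130,350],p[130,280])
ci=imaging.camera_info('wrist')
for q,z in [((347,138),.051),((391,138),.051),((369,138),.051),((291,8),.066),((458,8),.066),((291,125),.066),((450,123),.066)]: print(q,onz(ci,*map(float,q),z).round(4))
```

```text
[255 239 152] [255 229 137] [255 238 151] [76 67 70]
(347, 138) [0.4589 0.2152 0.051 ]
(391, 138) [0.4621 0.1791 0.051 ]
(369, 138) [0.4605 0.1972 0.051 ]
(291, 8) [0.5483 0.2666 0.066 ]
(458, 8) [0.5597 0.1456 0.066 ]
(291, 125) [0.4659 0.2609 0.066 ]
(450, 123) [0.4784 0.1375 0.066 ]
```

Run:
```python
from h import *
plan([.4615,0.1974,.10],5.0)
plan([.4615,0.1974,.032],5.0)
```

```text
[0.4615 0.1974 0.1   ] [0.317, 0.231, 0.631, 0.001, 0.0, -0.002]
[0.4615 0.1974 0.032 ] [0.317, 0.23, 0.971, 0.001, 0.0, -0.002]
```

apply_moves([
  [0.15,0.12,0.2,0,0,0],
  [0.317,0.231,0.4,0,0,-0.002],
  [0.317,0.231,0.6,0,0,-0.002],
  [0.317,0.231,0.75,0,0,-0.002],
  [0.317,0.231,0.9,0,0,-0.002],
  [0.317,0.231,0.97,0,0,-0.002],
  [0.317,0.231,0.97,0,0,-0.002],
  [0.317,0.231,0.97,0,0,-0.002],
])

```text
time_s: 2.52
tcp_pos: [0.4621, 0.1983, 0.0331]
eef_rot: [180.0, -0.0, 5.1]
contact_force: [0.5, 0.2, -0.0]
gripper_width: 0.0878
```

Run:
```python
from h import *
from plant import imaging
p,d=imaging.capture('wrist'); cv2.imwrite('pics/w2.png',p)
plan([.4615,0.1974,.032],5.0)
```

```text
[0.4615 0.1974 0.032 ] [-0.004, 0.004, 0.006, -0.0, -0.001, 0.001]
```

View pics/w2.png

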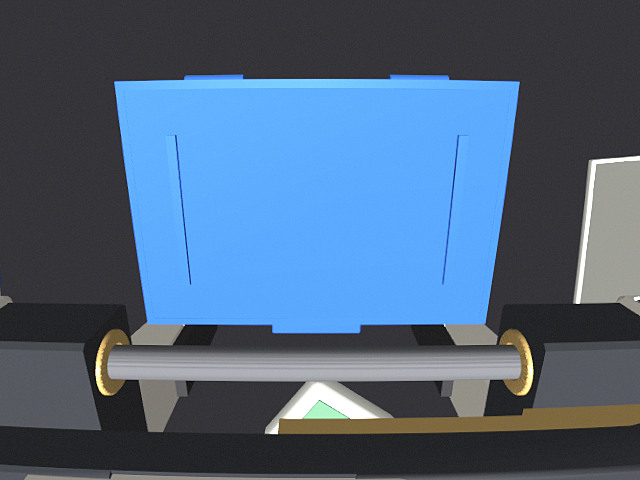

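The tab at (316,328) sits centred between the fingers, which are at about columns 190 and 440. I'll pinch it.

apply_moves([
  [0,0,0,0,0,0],
  [0,0,0,0,0,0],
  [0,0,0,0,0,0],
  [0,0,0,0,0,0],
  [0,0,0,0,0,0],
  [0,0,0,0,0,0],
], hand=1, grip_force=6)

```text
time_s: 3.32
tcp_pos: [0.4623, 0.1982, 0.0333]
eef_rot: [-180.0, -0.1, 5.1]
contact_force: [0.3, 0.0, -0.1]
gripper_width: 0.0358
```

```bash
cat >> h.py <<'E'
def arc(thetas,k=.6,px=.0047,pz=-.0157,r=.0885,dz0=.003,th0=0.):
    """rows in tool frame at start (tool at tilt 0, lid angle 0)"""
    a0=np.arctan2(dz0,r); rr=np.hypot(r,dz0); p0=np.array([px,0,pz]); rows=[]
    def C(t): return np.array([-rr*np.cos(a0+t),0,-rr*np.sin(a0+t)])
    for th in thetas:
        th=np.radians(th); Ry=R.from_euler('y',-k*th)
        d=(p0+C(th)-C(0)-Ry.apply(p0))/.2
        rows.append([round(d[0],3),0,round(d[2],3),0,round(-k*np.degrees(th)/90,3),0])
    return rows
E
python3 - <<'E'
from h import *
for row in arc([6,12,18,24,32,40,48,56,64,72,80,88,96]): print(row)
E
```

```text
[np.float64(-0.001), 0, np.float64(-0.048), 0, np.float64(-0.04), 0]
[np.float64(0.003), 0, np.float64(-0.095), 0, np.float64(-0.08), 0]
[np.float64(0.012), 0, np.float64(-0.142), 0, np.float64(-0.12), 0]
[np.float64(0.026), 0, np.float64(-0.187), 0, np.float64(-0.16), 0]
[np.float64(0.051), 0, np.float64(-0.244), 0, np.float64(-0.213), 0]
[np.float64(0.083), 0, np.float64(-0.297), 0, np.float64(-0.267), 0]
[np.float64(0.123), 0, np.float64(-0.345), 0, np.float64(-0.32), 0]
[np.float64(0.168), 0, np.float64(-0.386), 0, np.float64(-0.373), 0]
[np.float64(0.218), 0, np.float64(-0.421), 0, np.float64(-0.427), 0]
[np.float64(0.273), 0, np.float64(-0.448), 0, np.float64(-0.48), 0]
[np.float64(0.33), 0, np.float64(-0.467), 0, np.float64(-0.533), 0]
[np.float64(0.389), 0, np.float64(-0.478), 0, np.float64(-0.587), 0]
[np.float64(0.448), 0, np.float64(-0.48), 0, np.float64(-0.64), 0]
```

apply_moves([
  [-0.001,0,-0.048,0,-0.04,0],
  [0.003,0,-0.095,0,-0.08,0],
  [0.012,0,-0.142,0,-0.12,0],
  [0.026,0,-0.187,0,-0.16,0],
  [0.051,0,-0.244,0,-0.213,0],
  [0.083,0,-0.297,0,-0.267,0],
  [0.083,0,-0.297,0,-0.267,0],
])

```text
time_s: 4.2
tcp_pos: [0.4796, 0.1994, 0.0919]
eef_rot: [180.0, 24.1, 5.0]
contact_force: [-2.7, -0.7, 0.3]
gripper_width: 0.0358
```

Run:
```python
from h import *
from plant import imaging,status
p,d=imaging.capture('scene'); cv2.imwrite('pics/s3.png',cv2.resize(p[130:400,180:500],None,fx=2.2,fy=2.2))
print(status.get_state()['joints'].round(1))
```

```text
[ 35.   27.7  -6.6 -12.  -77.   64.9]
```

View pics/s3.png

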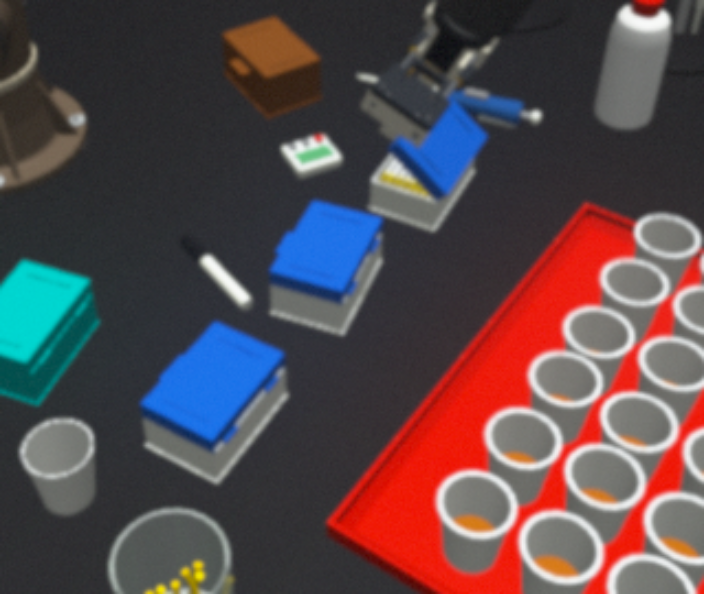

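```bash
cat >> h.py <<'E'
def arcw(thetas,P0,yaw,k=.6,off=(0,0,0),**kw):
    """same arc but rows relative to the present pose; P0,yaw = start of arc"""
    R0=R.from_euler('z',yaw,degrees=True)*R.from_euler('x',180,degrees=True)
    for th,row in zip(thetas,arc(thetas,k,**kw)):
        P=np.array(P0)+R0.apply(np.array(row[:3],float)*.2)+np.array(off)
        print(th,end=' ');plan(P,yaw,-k*th)
E
python3 - <<'E'
from h import *
arcw([40,46,52,58,64,70,76,82,88,94],[.4623,.1982,.0333],5.1,off=(-.0015,0,0))
E
```

```text
40 [0.4773 0.1997 0.0927] [-0.009, -0.002, -0.001, -0.0, -0.0, -0.001]
46 [0.4831 0.2002 0.1001] [0.003, -0.002, -0.047, -0.0, -0.04, -0.001]
52 [0.4897 0.2008 0.1065] [0.02, -0.002, -0.089, -0.0, -0.08, -0.001]
58 [0.4967 0.2014 0.1125] [0.039, -0.002, -0.131, -0.0, -0.12, -0.001]
64 [0.5042 0.2021 0.1175] [0.064, -0.002, -0.169, -0.0, -0.16, -0.001]
70 [0.5124 0.2028 0.1217] [0.093, -0.002, -0.205, -0.0, -0.2, -0.001]
76 [0.5208 0.2036 0.1249] [0.125, -0.002, -0.237, -0.001, -0.24, -0.001]
82 [0.5293 0.2043 0.1273] [0.159, -0.003, -0.265, -0.001, -0.28, -0.001]
88 [0.5383 0.2051 0.1289] [0.197, -0.003, -0.291, -0.001, -0.32, -0.001]
94 [0.5471 0.2059 0.1293] [0.236, -0.003, -0.311, -0.001, -0.36, -0.001]
```

apply_moves([
  [-0.003,0,-0.024,0,-0.02,0],
  [0.003,0,-0.047,0,-0.04,0],
  [0.02,0,-0.089,0,-0.08,0],
  [0.039,0,-0.131,0,-0.12,0],
  [0.064,0,-0.169,0,-0.16,0],
  [0.093,0,-0.205,0,-0.2,0],
  [0.125,0,-0.237,0,-0.24,0],
  [0.159,0,-0.265,0,-0.28,0],
  [0.197,0,-0.291,0,-0.32,0],
  [0.197,0,-0.291,0,-0.32,0],
])

```text
time_s: 5.5
tcp_pos: [0.5376, 0.2047, 0.1296]
eef_rot: [179.9, 52.9, 5.0]
contact_force: [-0.3, 1.4, 8.5]
gripper_width: 0.0357
```

Run:
```python
from h import *
from plant import imaging,status
p,d=imaging.capture('scene'); cv2.imwrite('pics/s4.png',cv2.resize(p[130:400,180:500],None,fx=2.2,fy=2.2))
print(status.get_state()['joints'].round(1))
```

```text
[  27.4   48.3   25.2  -19.7 -116.2   67. ]
```

View pics/s4.png

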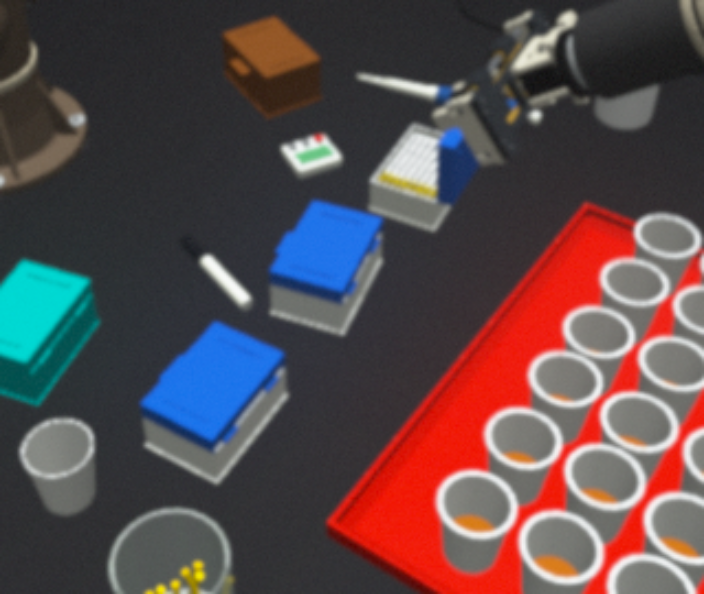

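apply_moves([
  [0,0,0,0,0,0],
  [0,0,0,0,0,0],
  [0,0,0,0,0,0],
], hand=-1)

```text
time_s: 5.92
tcp_pos: [0.5375, 0.2049, 0.1295]
eef_rot: [179.9, 52.8, 5.0]
contact_force: [1.4, 0.3, -0.7]
gripper_width: 0.0604
```

Run:
```python
from h import *
plan([.5376,.2047,.16],5,-53)
plan([.52,.2047,.20],5,-53)
plan([.40,.15,.22],11,0)
plan([.385,.01,.22],11,0)
```

```text
[0.5376 0.2047 0.16  ] [-0.121, 0.001, -0.093, 0.001, -0.002, -0.0]
[0.52   0.2047 0.2   ] [-0.334, -0.006, -0.144, 0.001, -0.002, -0.0]
[0.4  0.15 0.22] [-0.789, 0.214, 0.291, -0.03, 0.586, -0.062]
[0.385 0.01  0.22 ] [-0.871, 0.904, 0.4, -0.03, 0.586, -0.062]
```

apply_moves([
  [-0.06,0,-0.045,0,0,0],
  [-0.121,0,-0.093,0,0,0],
  [-0.334,0,-0.144,0,0,0],
  [-0.45,0.05,-0.05,0,0.1,0],
  [-0.6,0.2,0.1,0,0.2,0],
  [-0.75,0.4,0.2,-0.01,0.3,-0.02],
  [-0.8,0.6,0.3,-0.02,0.4,-0.04],
  [-0.85,0.8,0.4,-0.03,0.5,-0.06],
  [-0.871,0.9,0.4,-0.03,0.586,-0.062],
  [-0.871,0.9,0.4,-0.03,0.586,-0.062],
  [-0.871,0.9,0.4,-0.03,0.586,-0.062],
])

```text
time_s: 7.3
tcp_pos: [0.3854, 0.0112, 0.2214]
eef_rot: [-179.9, -0.1, 11.0]
contact_force: [-0.6, -0.3, 0.0]
gripper_width: 0.0878
```

Run:
```python
from h import *
from plant import imaging,status
ci=imaging.camera_info('wrist'); p,d=imaging.capture('wrist'); cv2.imwrite('pics/w5.png',p); 
import pickle; pickle.dump(ci,open('ci5.pkl','wb'))
p,d=imaging.capture('top'); cv2.imwrite('pics/t5.png',p)
```

```text
(no output)
```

View pics/w5.png

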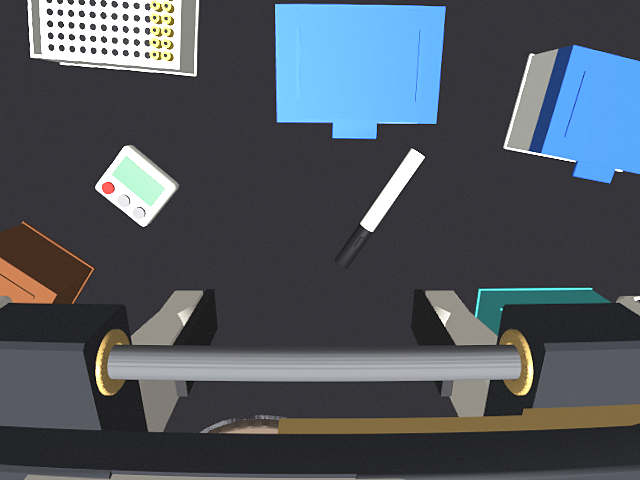

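View pics/t5.png

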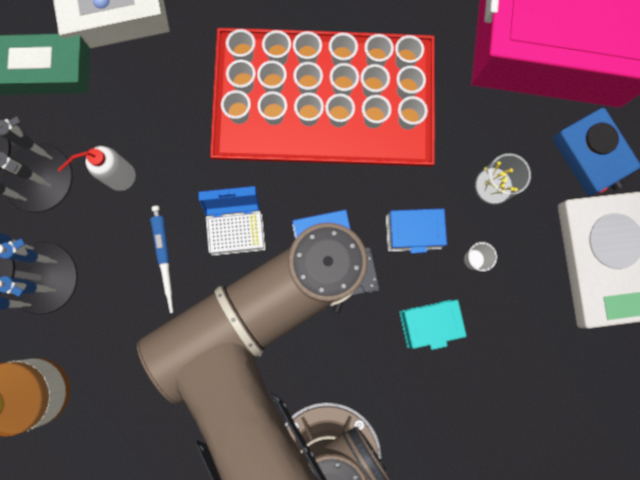

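The left box stands open with two rows of tips at its right end, in the top view at (250,230). The middle box's tab is at (355,131) in the wrist view.

```bash
cat >> h.py <<'E'
def tabpose(ci,L,Rr):
    a=onz(ci,*L,.051);b=onz(ci,*Rr,.051); d=a-b; yaw=np.degrees(np.arctan2(-d[0],d[1])); c=(a+b)/2
    ax=np.array([np.cos(np.radians(yaw)),np.sin(np.radians(yaw)),0])
    print('tab width',np.linalg.norm(d),'yaw',yaw,'front mid',c,'box c',c+ax*.054)
    return c,yaw,ax
E
python3 - <<'E'
from h import *
import pickle; ci=pickle.load(open('ci5.pkl','rb'))
p=cv2.imread('pics/w5.png'); cv2.imwrite('pics/w5c.png',cv2.resize(p[100:160,260:460],None,fx=4,fy=4,interpolation=cv2.INTER_NEAREST))
c,y,ax=tabpose(ci,(333.,138.),(377.,138.))
for q in [(276,5),(445,8),(276,123),(437,124)]: print(q,onz(ci,*map(float,q),.066).round(4))
y=11
t=c+ax*.0015
plan([t[0],t[1],.1],y);plan([t[0],t[1],.033],y)
E
```

```text
tab width 0.03563385954498703 yaw 11.144173084331722 front mid [ 0.45350324 -0.01011068  0.051     ] box c [5.06485013e-01 3.26358639e-04 5.10000000e-02]
(276, 5) [0.5344 0.0669 0.066 ]
(445, 8) [ 0.5564 -0.0521  0.066 ]
(276, 123) [0.4536 0.0533 0.066 ]
(437, 124) [ 0.4768 -0.0681  0.066 ]
[ 0.455  -0.0098  0.1   ] [0.32, 0.171, 0.602, -0.0, 0.0, 0.0]
[ 0.455  -0.0098  0.033 ] [0.32, 0.171, 0.937, -0.0, 0.0, 0.0]
```

View pics/w5c.png

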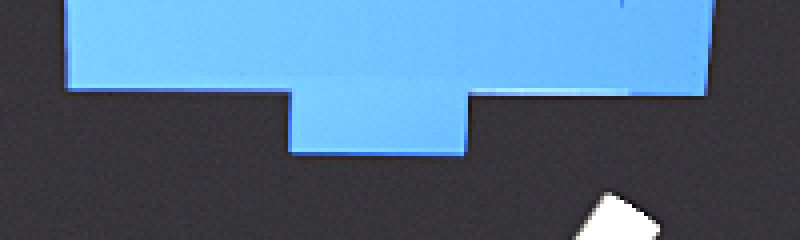

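apply_moves([
  [0.15,0.08,0.2,0,0,0],
  [0.3,0.171,0.4,0,0,0],
  [0.32,0.171,0.6,0,0,0],
  [0.32,0.171,0.75,0,0,0],
  [0.32,0.171,0.88,0,0,0],
  [0.32,0.171,0.937,0,0,0],
  [0.32,0.171,0.937,0,0,0],
  [0.32,0.171,0.937,0,0,0],
])

```text
time_s: 8.4
tcp_pos: [0.4556, -0.0096, 0.0335]
eef_rot: [-180.0, 0.0, 11.0]
contact_force: [-0.4, 0.1, -0.0]
gripper_width: 0.0873
```

apply_moves([
  [0,0,0,0,0,0],
  [0,0,0,0,0,0],
  [0,0,0,0,0,0],
  [0,0,0,0,0,0],
  [0,0,0,0,0,0],
], hand=1, grip_force=6)

```text
time_s: 9.02
tcp_pos: [0.4559, -0.0094, 0.0336]
eef_rot: [-180.0, -0.0, 11.0]
contact_force: [-0.1, 0.1, -0.2]
gripper_width: 0.0429
```

Run:
```python
from h import *
from plant import imaging
p,d=imaging.capture('wrist'); cv2.imwrite('pics/w6.png',p)
```

```text
(no output)
```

View pics/w6.png

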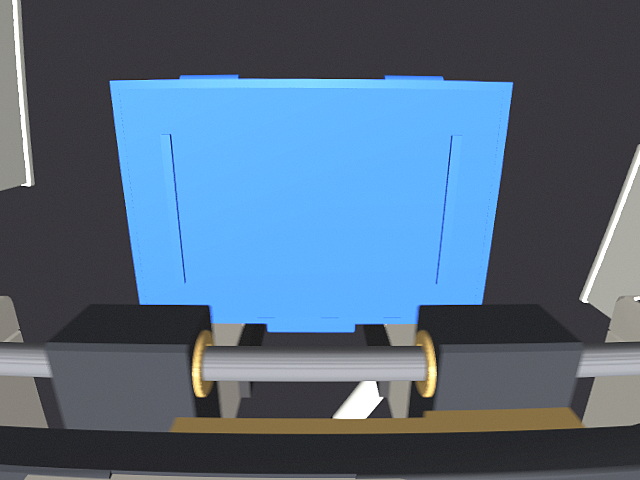

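Still closing: the tab at (311,328) is nearly met. Marker below, clear. A few more waits.

apply_moves([
  [0,0,0,0,0,0],
  [0,0,0,0,0,0],
])

```text
time_s: 9.32
tcp_pos: [0.4558, -0.0094, 0.0335]
eef_rot: [-180.0, -0.0, 11.0]
contact_force: [-0.9, 0.3, 0.5]
gripper_width: 0.0356
```

Run:
```python
from h import *
arcw([6,12,18,24,30,36,42,48,54,60,66,72,78,84,88],[.4559,-.0094,.0336],11,off=(-.001,0,0))
```

```text
6 [ 0.4547 -0.0094  0.0432] [-0.005, -0.001, -0.048, -0.0, -0.04, 0.0]
12 [ 0.4555 -0.0093  0.0526] [-0.001, -0.001, -0.095, -0.0, -0.08, 0.0]
18 [ 0.4573 -0.0089  0.062 ] [0.008, -0.001, -0.142, -0.0, -0.12, 0.0]
24 [ 0.46   -0.0084  0.071 ] [0.022, -0.001, -0.187, -0.0, -0.16, 0.0]
30 [ 0.4635 -0.0077  0.0796] [0.04, -0.001, -0.23, -0.0, -0.2, 0.0]
36 [ 0.4679 -0.0069  0.0878] [0.062, -0.001, -0.271, -0.0, -0.24, 0.0]
42 [ 0.4732 -0.0059  0.0956] [0.089, -0.001, -0.31, 0.0, -0.28, 0.0]
48 [ 0.479  -0.0047  0.1026] [0.119, -0.001, -0.345, 0.0, -0.32, 0.0]
54 [ 0.4855 -0.0034  0.109 ] [0.152, -0.001, -0.377, 0.0, -0.36, 0.0]
60 [ 0.4928 -0.002   0.1146] [0.189, -0.001, -0.405, 0.0, -0.4, 0.0]
66 [ 5.004e-01 -5.000e-04  1.192e-01] [0.228, -0.001, -0.428, 0.0, -0.44, 0.0]
72 [0.5085 0.001  0.1232] [0.269, -0.001, -0.448, 0.0, -0.48, 0.0]
78 [0.5167 0.0026 0.1262] [0.311, -0.001, -0.463, 0.0, -0.52, 0.0]
84 [0.5254 0.0043 0.1282] [0.355, -0.001, -0.473, 0.0, -0.56, 0.0]
88 [0.5313 0.0054 0.1292] [0.385, -0.001, -0.478, 0.0, -0.587, 0.0]
```

apply_moves([
  [-0.003,0,-0.048,0,-0.04,0],
  [-0.001,0,-0.095,0,-0.08,0],
  [0.008,0,-0.142,0,-0.12,0],
  [0.022,0,-0.187,0,-0.16,0],
  [0.04,0,-0.231,0,-0.2,0],
  [0.062,0,-0.273,0,-0.24,0],
  [0.089,0,-0.313,0,-0.28,0],
  [0.119,0,-0.349,0,-0.32,0],
  [0.152,0,-0.382,0,-0.36,0],
  [0.189,0,-0.411,0,-0.4,0],
  [0.228,0,-0.435,0,-0.44,0],
  [0.269,0,-0.455,0,-0.48,0],
])

```text
time_s: 10.82
tcp_pos: [0.5086, 0.0009, 0.1244]
eef_rot: [-180.0, 43.3, 11.0]
contact_force: [-1.0, -0.2, -2.4]
gripper_width: 0.0358
```

Run:
```python
from h import *
arcw([72,78,84,90],[.4559,-.0094,.0336],11,off=(-.001,0,.0015))
```

```text
72 [0.5085 0.001  0.1247] [-0.002, -0.001, -0.001, 0.0, 0.002, 0.0]
78 [0.5167 0.0026 0.1277] [0.019, -0.001, -0.04, 0.0, -0.038, 0.0]
84 [0.5254 0.0043 0.1297] [0.044, -0.001, -0.078, 0.0, -0.078, 0.0]
90 [0.5342 0.006  0.1309] [0.072, -0.0, -0.113, 0.0, -0.118, 0.0]
```

apply_moves([
  [0.01,0,-0.016,0,-0.02,0],
  [0.023,0,-0.036,0,-0.038,0],
  [0.035,0,-0.054,0,-0.058,0],
  [0.048,0,-0.074,0,-0.078,0],
  [0.076,0,-0.108,0,-0.118,0],
  [0.076,0,-0.108,0,-0.118,0],
])

```text
time_s: 11.58
tcp_pos: [0.5342, 0.0059, 0.1304]
eef_rot: [180.0, 54.2, 11.1]
contact_force: [-0.5, 2.3, 9.8]
gripper_width: 0.0357
```

apply_moves([
  [0,0,0,0,0,0],
  [0,0,0,0,0,0],
  [0,0,0,0,0,0],
], hand=-1)

```text
time_s: 11.95
tcp_pos: [0.5343, 0.0059, 0.1301]
eef_rot: [180.0, 54.2, 11.1]
contact_force: [0.7, 0.5, 0.4]
gripper_width: 0.0604
```

Run:
```python
from h import *
from plant import imaging
p,d=imaging.capture('scene'); cv2.imwrite('pics/s7.png',cv2.resize(p[130:400,180:500],None,fx=2.2,fy=2.2))
plan([.534,.006,.16],11,-54)
plan([.515,.006,.20],11,-54)
plan([.40,-.10,.22],1.7,0)
plan([.385,-.21,.22],1.7,0)
```

```text
[0.534 0.006 0.16 ] [-0.122, -0.001, -0.086, 0.001, 0.002, 0.0]
[0.515 0.006 0.2  ] [-0.338, -0.019, -0.128, 0.001, 0.002, 0.0]
[ 0.4  -0.1   0.22] [-0.809, 0.391, 0.354, 0.049, 0.601, 0.096]
[ 0.385 -0.21   0.22 ] [-0.914, 0.916, 0.5, 0.049, 0.601, 0.096]
```

View pics/s7.png

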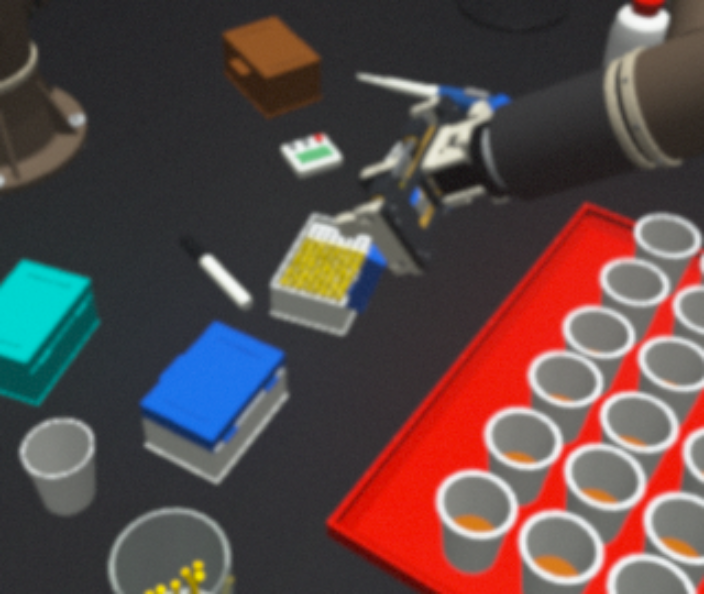

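apply_moves([
  [-0.06,0,-0.043,0,0,0],
  [-0.122,0,-0.086,0,0,0],
  [-0.338,0,-0.128,0,0,0],
  [-0.45,0.05,-0.05,0,0.1,0],
  [-0.6,0.2,0.1,0.01,0.2,0.02],
  [-0.75,0.4,0.2,0.02,0.3,0.04],
  [-0.8,0.6,0.3,0.03,0.4,0.06],
  [-0.88,0.8,0.45,0.045,0.5,0.08],
  [-0.914,0.916,0.5,0.049,0.601,0.096],
  [-0.914,0.916,0.5,0.049,0.601,0.096],
  [-0.914,0.916,0.5,0.049,0.601,0.096],
])

```text
time_s: 13.38
tcp_pos: [0.385, -0.2102, 0.2215]
eef_rot: [180.0, -0.1, 1.7]
contact_force: [0.5, -0.6, -0.3]
gripper_width: 0.0875
```

Run:
```python
from h import *
from plant import imaging,status
ci=imaging.camera_info('wrist'); p,d=imaging.capture('wrist'); cv2.imwrite('pics/w8.png',p); 
import pickle; pickle.dump(ci,open('ci8.pkl','wb'))
```

```text
(no output)
```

View pics/w8.png

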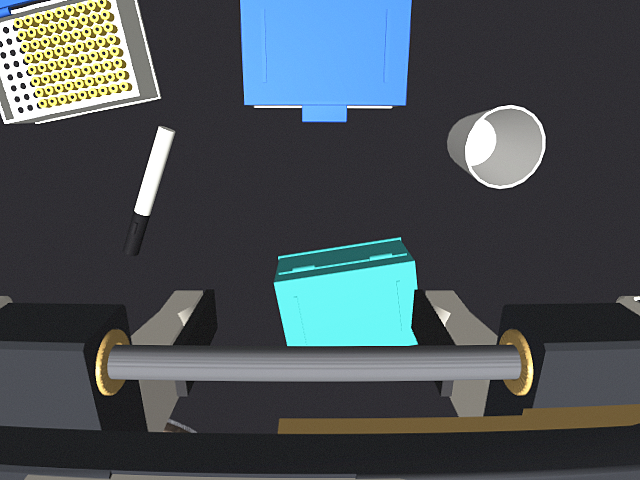

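The middle box shows many yellow rows at (70,60). The right box's tab is at (325,114). The cup at (497,147) and the turquoise look-alike at (345,295) are both clear of the pinch spot.

Run:
```python
from h import *
import pickle; ci=pickle.load(open('ci8.pkl','rb'))
c,y,ax=tabpose(ci,(303.,122.),(347.,122.))
for q in [(244,105),(406,105)]: print(q,onz(ci,*map(float,q),.066).round(4))
for q in [(277,260),(400,240)]: print('turq',q,onz(ci,*map(float,q),.046).round(4))
y=1.7
t=c+ax*.0015
plan([t[0],t[1],.1],y);plan([t[0],t[1],.033],y)
```

```text
tab width 0.035210153181865565 yaw 1.7022548554217138 front mid [ 0.46073508 -0.21805272  0.051     ] box c [ 0.51471124 -0.21644862  0.051     ]
(244, 105) [ 0.4719 -0.1559  0.066 ]
(406, 105) [ 0.4756 -0.2785  0.066 ]
turq (277, 260) [ 0.3398 -0.1794  0.046 ]
turq (400, 240) [ 0.3618 -0.2885  0.046 ]
[ 0.4622 -0.218   0.1   ] [0.382, 0.052, 0.605, 0.0, -0.001, 0.001]
[ 0.4622 -0.218   0.033 ] [0.382, 0.052, 0.94, 0.0, -0.001, 0.001]
```

apply_moves([
  [0.17,0.025,0.2,0,0,0],
  [0.35,0.052,0.4,0,0,0],
  [0.382,0.052,0.6,0,0,0],
  [0.382,0.052,0.75,0,0,0],
  [0.382,0.052,0.88,0,0,0],
  [0.382,0.052,0.94,0,0,0],
  [0.382,0.052,0.94,0,0,0],
  [0.382,0.052,0.94,0,0,0],
])

```text
time_s: 14.42
tcp_pos: [0.4632, -0.218, 0.0337]
eef_rot: [179.9, -0.1, 1.8]
contact_force: [0.0, 1.0, -0.1]
gripper_width: 0.0876
```

apply_moves([
  [0,0,0,0,0,0],
  [0,0,0,0,0,0],
  [0,0,0,0,0,0],
  [0,0,0,0,0,0],
  [0,0,0,0,0,0],
  [0,0,0,0,0,0],
  [0,0,0,0,0,0],
], hand=1, grip_force=6)

```text
time_s: 15.3
tcp_pos: [0.4632, -0.2179, 0.0337]
eef_rot: [180.0, -0.1, 1.8]
contact_force: [-0.4, 0.3, 0.3]
gripper_width: 0.0358
```

Run:
```python
from h import *
from plant import status
print(status.get_state()['tcp_pos'])
```

```text
[ 0.4631689  -0.21790369  0.03371242]
```

Same relative geometry as the middle box, so the same arc.

apply_moves([
  [-0.003,0,-0.048,0,-0.04,0],
  [-0.001,0,-0.095,0,-0.08,0],
  [0.008,0,-0.142,0,-0.12,0],
  [0.022,0,-0.187,0,-0.16,0],
  [0.04,0,-0.231,0,-0.2,0],
  [0.062,0,-0.272,0,-0.24,0],
  [0.089,0,-0.311,0,-0.28,0],
  [0.119,0,-0.347,0,-0.32,0],
  [0.152,0,-0.379,0,-0.36,0],
  [0.189,0,-0.408,0,-0.4,0],
  [0.228,0,-0.432,0,-0.44,0],
  [0.269,0,-0.452,0,-0.48,0],
])

```text
time_s: 16.8
tcp_pos: [0.5167, -0.216, 0.1242]
eef_rot: [180.0, 43.3, 1.8]
contact_force: [-0.9, -0.2, -1.2]
gripper_width: 0.0356
```

apply_moves([
  [0.01,0,-0.018,0,-0.02,0],
  [0.023,0,-0.038,0,-0.038,0],
  [0.035,0,-0.056,0,-0.058,0],
  [0.048,0,-0.076,0,-0.078,0],
  [0.058,0,-0.088,0,-0.092,0],
  [0.058,0,-0.088,0,-0.092,0],
])

```text
time_s: 17.55
tcp_pos: [0.537, -0.2154, 0.1299]
eef_rot: [179.9, 51.7, 1.7]
contact_force: [-0.8, 1.6, 7.5]
gripper_width: 0.0359
```

apply_moves([
  [0,0,0,0,0,0],
  [0,0,0,0,0,0],
  [0,0,0,0,0,0],
], hand=-1)

```text
time_s: 17.92
tcp_pos: [0.5371, -0.2154, 0.1296]
eef_rot: [179.9, 51.7, 1.7]
contact_force: [-0.2, 0.9, 1.1]
gripper_width: 0.0605
```

Run:
```python
from h import *
from plant import imaging
p,d=imaging.capture('scene'); cv2.imwrite('pics/s9.png',cv2.resize(p[130:400,180:500],None,fx=2.2,fy=2.2))
from plant import status; s=status.get_state(); print(s['tcp_pos'],s['eef_rot'],s['joints'].round(1))
x,y,z=s['tcp_pos'];t=-s['eef_rot'][1]
plan([x,y,.16],1.7,t)
plan([x-.02,y,.20],1.7,t)
plan([.40,-.14,.25],1.7,0)
```

```text
[ 0.53704463 -0.2154418   0.12964892] [179.91674171  51.71662006   1.73935718] [  -1.    47.3   14.7    2.3 -109.1   92.5]
[ 0.537  -0.2154  0.16  ] [-0.119, 0.0, -0.094, 0.001, -0.0, 0.0]
[ 0.517  -0.2154  0.2   ] [-0.338, -0.003, -0.139, 0.001, -0.0, 0.0]
[ 0.4  -0.14  0.25] [-0.89, -0.398, 0.155, 0.001, 0.575, 0.001]
```

View pics/s9.png

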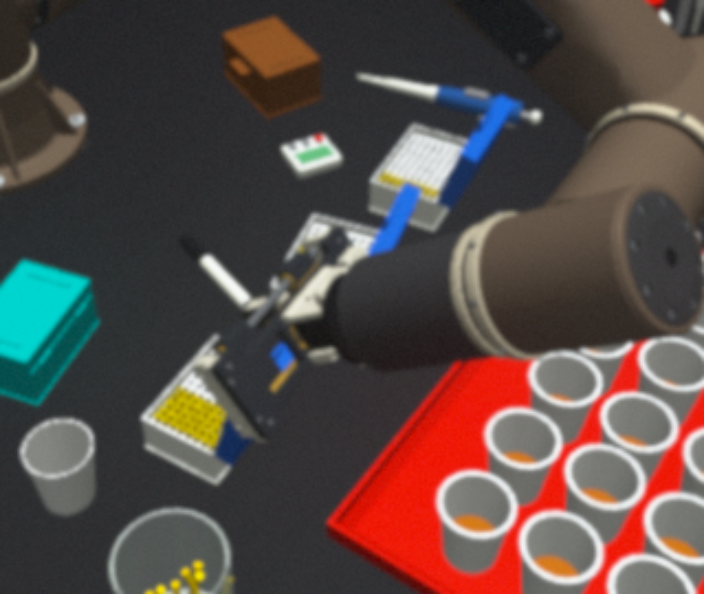

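apply_moves([
  [-0.06,0,-0.047,0,0,0],
  [-0.119,0,-0.094,0,0,0],
  [-0.338,0,-0.139,0,0,0],
  [-0.5,-0.05,-0.05,0,0.1,0],
  [-0.65,-0.15,0.05,0,0.2,0],
  [-0.8,-0.25,0.1,0,0.3,0],
  [-0.85,-0.35,0.12,0,0.42,0],
  [-0.89,-0.4,0.155,0,0.54,0],
  [-0.89,-0.4,0.155,0,0.575,0],
  [-0.89,-0.4,0.155,0,0.575,0],
])

```text
time_s: 19.23
tcp_pos: [0.3991, -0.1396, 0.2525]
eef_rot: [180.0, -0.3, 1.8]
contact_force: [-0.4, -0.4, -1.0]
gripper_width: 0.0877
```

Run:
```python
from h import *
from plant import imaging,status
import pickle
ci=imaging.camera_info('wrist'); p,d=imaging.capture('wrist'); cv2.imwrite('pics/w10.png',p); pickle.dump(ci,open('ci10.pkl','wb'))
a,_=imaging.capture('top'); b,_=imaging.capture('scene'); cv2.imwrite('pics/t10.png',a);cv2.imwrite('pics/s10.png',b)
cv2.imwrite('pics/c10.png',np.vstack([cv2.resize(a[170:350,180:480],(600,360)), cv2.resize(b[170:350,220:420],(600,540))])[:600] if 0 else np.hstack([cv2.resize(a[150:350,180:480],(450,300)),cv2.resize(b[150:360,220:430],(350,300))]))
```

```text
(no output)
```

View pics/w10.png

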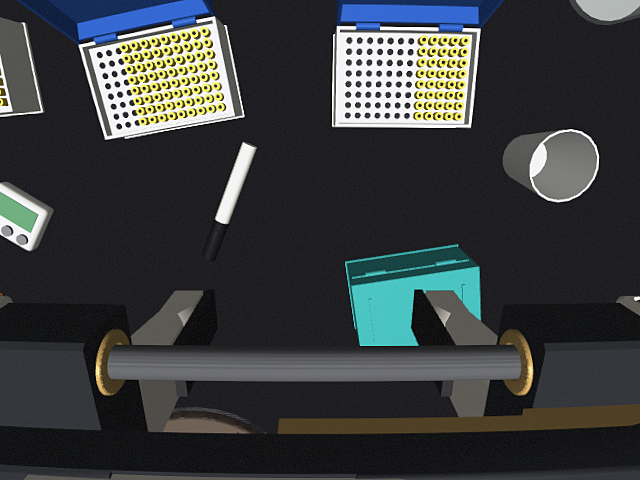

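View pics/c10.png

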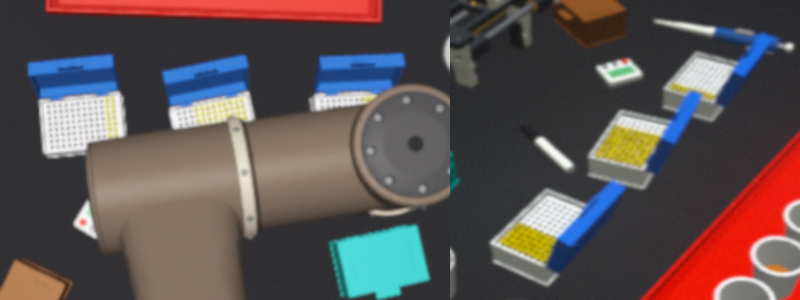

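All three stand open and were seen together. The middle box (100,80 in the wrist view) has 9 rows, the right box (440,75) has 5 and the left has 2. So the middle box is the fullest, and I'll shut the right and left ones.

Run:
```python
from h import *
plan([.53,-.18,.25],1.7);plan([.64,-.2145,.25],1.7);plan([.64,-.2145,.105],1.7)
```

```text
[ 0.53 -0.18  0.25] [0.641, 0.222, 0.003, 0.001, -0.0, 0.001]
[ 0.64   -0.2145  0.25  ] [1.185, 0.412, 0.004, 0.001, -0.0, 0.001]
[ 0.64   -0.2145  0.105 ] [1.185, 0.411, 0.729, 0.001, -0.0, 0.001]
```

apply_moves([
  [0.25,0.1,0,0,0,0],
  [0.5,0.2,0,0,0,0],
  [0.75,0.3,0,0,0,0],
  [1.0,0.4,0,0,0,0],
  [1.0,0.411,0,0,0,0],
], hand=1)

```text
time_s: 20.0
tcp_pos: [0.6057, -0.2168, 0.2461]
eef_rot: [180.0, 0.4, 1.7]
contact_force: [-1.1, 0.2, 0.2]
gripper_width: 0.0433
```

apply_moves([
  [0.18,0,0.02,0,0,0],
  [0.18,0,0.2,0,0,0],
  [0.185,0,0.4,0,0,0],
  [0.185,0,0.6,0,0,0],
  [0.185,0,0.72,0,0,0],
  [0.185,0,0.73,0,0,0],
])

```text
time_s: 20.75
tcp_pos: [0.6402, -0.2157, 0.0967]
eef_rot: [-180.0, 0.7, 1.7]
contact_force: [-0.3, 0.0, 0.9]
gripper_width: 0.0003
```

Run:
```python
from h import *
from plant import imaging
p,d=imaging.capture('scene'); cv2.imwrite('pics/s11.png',cv2.resize(p[130:400,180:500],None,fx=2.2,fy=2.2))
plan([.545,-.2168,.105],1.7)
```

```text
[ 0.545  -0.2168  0.105 ] [-0.481, -0.01, -0.029, 0.0, 0.006, 0.0]
```

View pics/s11.png

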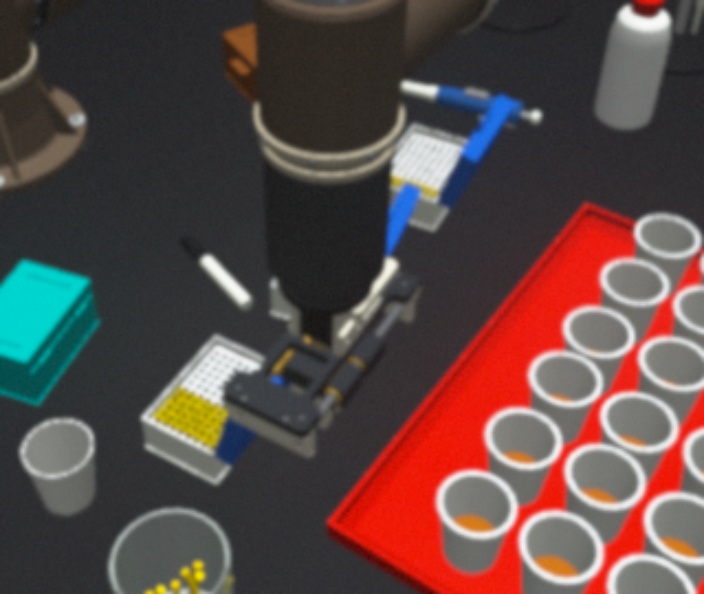

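apply_moves([
  [-0.08,0,-0.02,0,0.003,0],
  [-0.14,0,-0.029,0,0.006,0],
  [-0.18,0,-0.029,0,0.006,0],
  [-0.22,0,-0.029,0,0.006,0],
  [-0.26,0,-0.029,0,0.006,0],
  [-0.3,0,-0.029,0,0.006,0],
  [-0.34,0,-0.029,0,0.006,0],
  [-0.38,0,-0.029,0,0.006,0],
  [-0.42,0,-0.029,0,0.006,0],
  [-0.46,0,-0.029,0,0.006,0],
  [-0.485,0,-0.029,0,0.006,0],
  [-0.485,0,-0.029,0,0.006,0],
])

```text
time_s: 22.3
tcp_pos: [0.544, -0.2188, 0.1052]
eef_rot: [180.0, 0.0, 1.7]
contact_force: [-0.5, 0.0, 0.7]
gripper_width: 0.0003
```

Run:
```python
from h import *
from plant import imaging
p,d=imaging.capture('scene'); cv2.imwrite('pics/s12.png',cv2.resize(p[130:400,180:500],None,fx=2.2,fy=2.2))
plan([.56,-.2168,.24],1.7)
```

```text
[ 0.56   -0.2168  0.24  ] [0.078, -0.007, -0.674, 0.0, 0.0, 0.0]
```

View pics/s12.png

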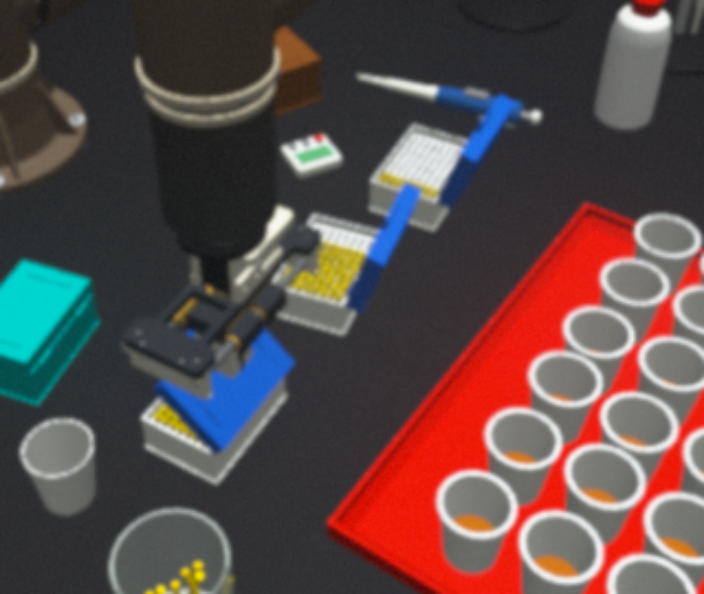

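The right lid was caught partway down, at about 40°, falling shut on its own. I'll lift away.

apply_moves([
  [0,0,0,0,0,0],
  [0,0,0,0,0,0],
  [0.04,0,-0.2,0,0,0],
  [0.08,0,-0.4,0,0,0],
  [0.08,0,-0.67,0,0,0],
  [0.08,-0.2,-0.7,0,0,0],
  [0.08,-0.4,-0.7,0,0,0],
  [0.08,-0.6,-0.7,0,0,0],
  [0.08,-0.9,-0.7,0,0,0.01],
  [0.08,-1.0,-0.7,0,0,0],
])

```text
time_s: 23.6
tcp_pos: [0.5542, -0.0158, 0.2452]
eef_rot: [180.0, 0.0, 1.9]
contact_force: [0.5, -0.7, 0.2]
gripper_width: 0.0004
```

Run:
```python
from h import *
from plant import imaging
p,d=imaging.capture('scene'); cv2.imwrite('pics/s13.png',cv2.resize(p[130:400,180:500],None,fx=2.2,fy=2.2))
ax=np.array([np.cos(np.radians(5)),np.sin(np.radians(5))]); c=np.array([.5143,.2020])
a=c+ax*.125; b=c+ax*.030; print(a,b)
plan([a[0],a[1],.245],5)
plan([a[0],a[1],.105],5)
```

```text
[0.63882434 0.21289447] [0.54418584 0.20461467]
[0.6388 0.2129 0.245 ] [0.461, -1.125, 0.001, 0.0, -0.0, -0.034]
[0.6388 0.2129 0.105 ] [0.461, -1.125, 0.701, 0.0, -0.0, -0.034]
```

View pics/s13.png

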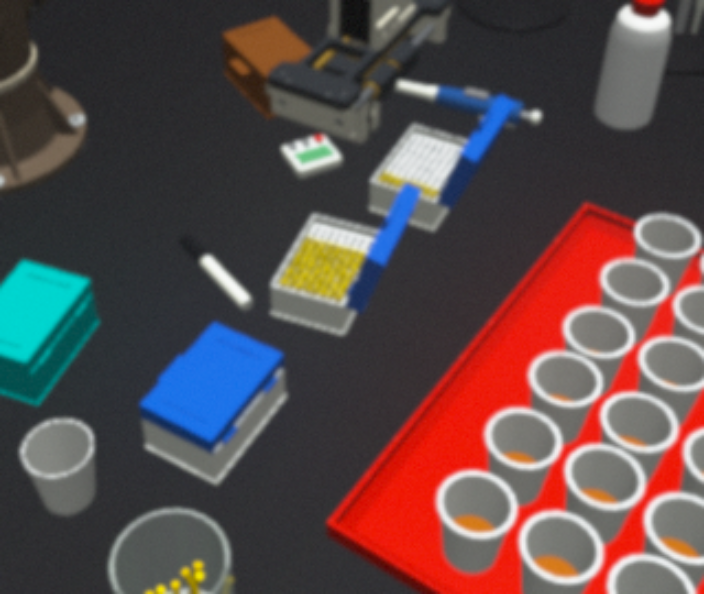

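apply_moves([
  [0.15,-0.3,0,0,0,-0.01],
  [0.3,-0.6,0,0,0,-0.02],
  [0.4,-0.8,0,0,0,-0.03],
  [0.461,-1.0,0,0,0,-0.034],
  [0.461,-1.0,0,0,0,-0.034],
])

```text
time_s: 24.28
tcp_pos: [0.6403, 0.19, 0.2437]
eef_rot: [180.0, 0.1, 5.2]
contact_force: [-0.2, -0.8, -0.7]
gripper_width: 0.0009
```

apply_moves([
  [0,-0.12,0.1,0,0,0],
  [0,-0.12,0.3,0,0,0],
  [0,-0.12,0.5,0,0,0],
  [0,-0.12,0.67,0,0,0],
  [0,-0.12,0.69,0,0,0],
])

```text
time_s: 24.9
tcp_pos: [0.636, 0.2123, 0.1023]
eef_rot: [179.8, 0.4, 5.1]
contact_force: [0.3, 0.4, 0.3]
gripper_width: 0.0003
```

Run:
```python
from h import *
plan([.6388,.2129,.105],5)
plan([.5445,.2046,.105],5)
```

```text
[0.6388 0.2129 0.105 ] [0.014, -0.002, -0.013, 0.002, 0.004, 0.001]
[0.5445 0.2046 0.105 ] [-0.459, -0.003, -0.01, 0.002, 0.004, 0.001]
```

apply_moves([
  [-0.06,0,-0.01,0,0.003,0],
  [-0.12,0,-0.01,0,0.004,0],
  [-0.16,0,-0.01,0,0.004,0],
  [-0.2,0,-0.01,0,0.004,0],
  [-0.24,0,-0.01,0,0.004,0],
  [-0.28,0,-0.01,0,0.004,0],
  [-0.32,0,-0.01,0,0.004,0],
  [-0.36,0,-0.01,0,0.004,0],
  [-0.4,0,-0.01,0,0.004,0],
  [-0.44,0,-0.01,0,0.004,0],
  [-0.459,0,-0.01,0,0.004,0],
  [-0.459,0,-0.01,0,0.004,0],
])

```text
time_s: 26.4
tcp_pos: [0.5444, 0.2041, 0.1051]
eef_rot: [179.8, 0.0, 5.1]
contact_force: [-0.2, -0.2, -0.2]
gripper_width: 0.0004
```

apply_moves([
  [0,0,0,0,0,0],
  [0,0,0,0,0,0],
  [0,0,-0.2,0,0,0],
  [0,0,-0.4,0,0,0],
  [0,0,-0.6,0,0,0],
  [-0.2,0.1,-0.6,0,0,0.02],
  [-0.4,0.2,-0.6,0,0,0.03],
  [-0.6,0.35,-0.6,0,0,0],
  [-0.8,0.5,-0.6,0,0,0],
  [-0.8,0.5,-0.6,0,0,0],
])

```text
time_s: 27.65
tcp_pos: [0.392, 0.0888, 0.226]
eef_rot: [179.9, -0.0, 5.1]
contact_force: [1.7, 0.6, 0.8]
gripper_width: 0.0001
```

Run:
```python
from h import *
from plant import imaging,status
import pickle
p,d=imaging.capture('scene'); cv2.imwrite('pics/s14.png',cv2.resize(p[130:400,180:500],None,fx=2.2,fy=2.2))
ci=imaging.camera_info('wrist'); p,d=imaging.capture('wrist'); cv2.imwrite('pics/w14.png',p); pickle.dump(ci,open('ci14.pkl','wb'))
a,_=imaging.capture('top'); cv2.imwrite('pics/t14.png',a)
```

```text
(no output)
```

View pics/s14.png

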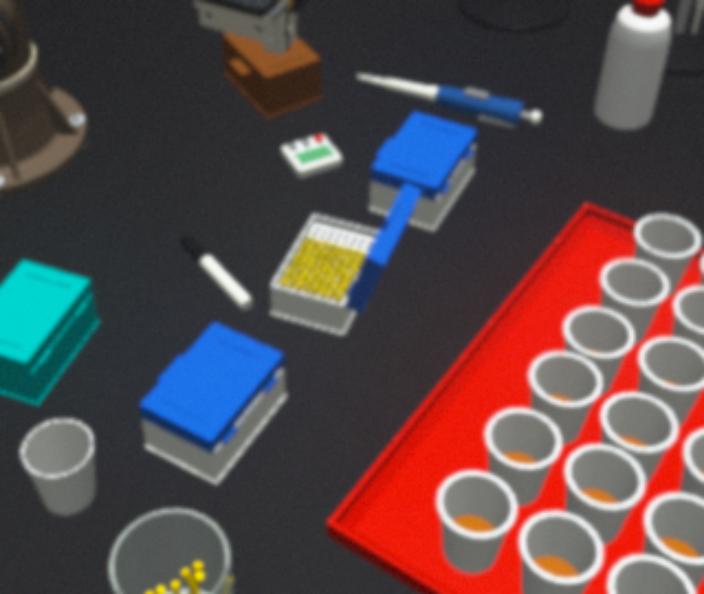

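View pics/w14.png

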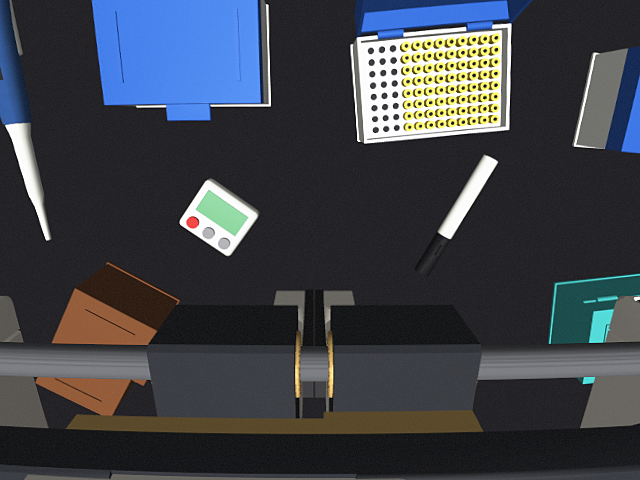

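View pics/t14.png

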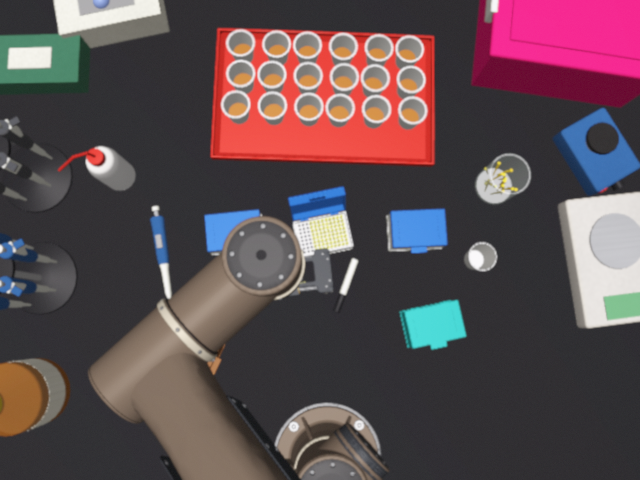

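Run:
```python
from h import *
import pickle
from plant import imaging
ci=imaging.camera_info('top')
for f in ('pics/top0.png','pics/t14.png'):
    p=cv2.imread(f); hsv=cv2.cvtColor(p,cv2.COLOR_BGR2HSV)
    m=cv2.inRange(hsv,(0,150,60),(8,255,255))|cv2.inRange(hsv,(172,150,60),(180,255,255)); m=cv2.morphologyEx(m,cv2.MORPH_OPEN,np.ones((5,5)))
    c=max(cv2.findContours(m,0,cv2.CHAIN_APPROX_NONE)[0],key=cv2.contourArea)[:,0,:]
    pts=[]
    for u in range(225,426,2):
        pts.append((u,c[c[:,0]==u][:,1].max()+.5))
    for z in (0,.022):
        P=np.array([onz(ci,u,v,z)[:2] for u,v in pts]); k=np.polyfit(P[:,1],P[:,0],1)
        print(f,z,'x at y0',k[1],'slope',k[0],'yaw',-np.degrees(np.arctan(k[0])),'res',np.std(P[:,0]-np.polyval(k,P[:,1])))
# side edges of tray for yaw
w=pickle.load(open('ci14.pkl','rb')); p=cv2.imread('pics/w14.png')
for q in [(362,142),(509,129),(355,45),(510,27)]: print(q,onz(w,*map(float,q),.046).round(4))
cv2.imwrite('pics/w14c.png',cv2.resize(p[0:160,340:540],None,fx=4,fy=3.7,interpolation=cv2.INTER_CUBIC))
```

```text
pics/top0.png 0 x at y0 0.6870435398631111 slope 0.04456072074138014 yaw -2.5514533527205727 res 0.0006963047591736181
pics/top0.png 0.022 x at y0 0.681068177076663 slope 0.044560720741379914 yaw -2.55145335272056 res 0.0006851136838543008
pics/t14.png 0 x at y0 0.6870916447548391 slope 0.044469565976102174 yaw -2.546240898380255 res 0.0006954495295194303
pics/t14.png 0.022 x at y0 0.6811155602760779 slope 0.04446956597610263 yaw -2.5462408983802813 res 0.000684272199531236
(362, 142) [0.4559 0.0539 0.046 ]
(509, 129) [ 0.4786 -0.0682  0.046 ]
(355, 45) [0.5299 0.0684 0.046 ]
(510, 27) [ 0.5561 -0.0522  0.046 ]
```

View pics/w14c.png

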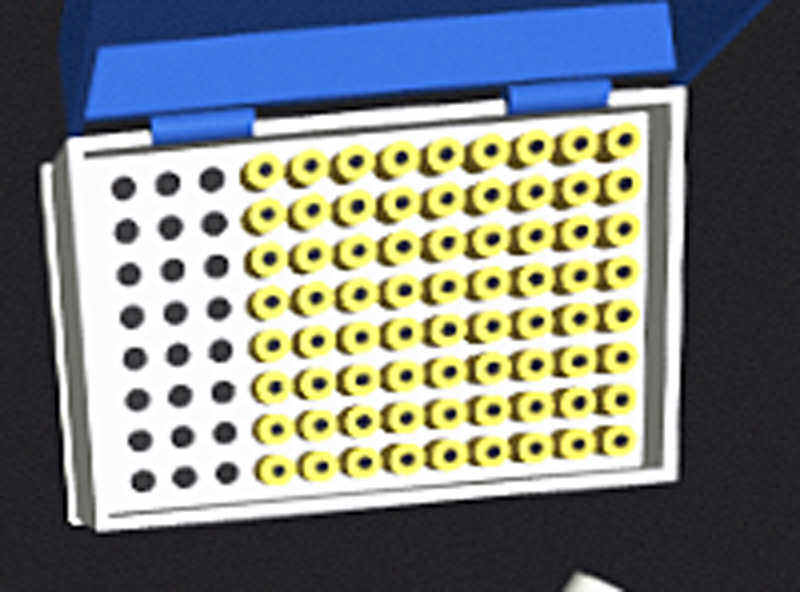

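Both end boxes are shut in place, and the middle one is open at (430,80). Next I'll check the marker's clearance for a low push; pushing high could tip the box.

Run:
```python
from h import *
import pickle
w=pickle.load(open('ci14.pkl','rb'))
a=onz(w,490.,160.,.008);b=onz(w,425.,270.,.008);print('marker',a,b,np.linalg.norm(a-b))
yaw=11; A=np.radians(yaw); ax=np.array([np.cos(A),np.sin(A)]); ay=np.array([-np.sin(A),np.cos(A)])
c=np.array([.5065,.0003]); t=c-ax*.0575+ay*.006; print('tcp',t)
for yy in (-.043,-.022,.022,.043):
    for xx in (-.0095,.0095): print(yy,xx,(t+ax*xx+ay*yy).round(4))
for P in [(a-[0,0,0])[:2],b[:2]]:
    print('marker in tool local',(P-t)@ax,(P-t)@ay)
plan([t[0],t[1],.1],yaw);plan([t[0],t[1],.008],yaw)
```

```text
marker [ 0.44877356 -0.0747251   0.008     ] [ 0.33204233 -0.03170828  0.008     ] 0.12440509299565765
tcp [ 0.44891158 -0.00478175]
-0.043 -0.0095 [ 0.4478 -0.0488]
-0.043 0.0095 [ 0.4664 -0.0452]
-0.022 -0.0095 [ 0.4438 -0.0282]
-0.022 0.0095 [ 0.4624 -0.0246]
0.022 -0.0095 [0.4354 0.015 ]
0.022 0.0095 [0.454  0.0186]
0.043 -0.0095 [0.4314 0.0356]
0.043 0.0095 [0.45   0.0392]
marker in tool local -0.013481308628804372 -0.06863195420254217
marker in tool local -0.11985986051887484 -0.0041321025668227835
[ 0.4489 -0.0048  0.1   ] [0.227, 0.499, 0.631, 0.002, -0.0, -0.065]
[ 0.4489 -0.0048  0.008 ] [0.227, 0.498, 1.091, 0.002, -0.0, -0.065]
```

apply_moves([
  [0.1,0.25,0,0,0,-0.03],
  [0.227,0.499,0.1,0,0,-0.065],
  [0.227,0.499,0.3,0,0,-0.065],
  [0.227,0.499,0.5,0,0,-0.065],
  [0.227,0.499,0.63,0,0,-0.065],
  [0.227,0.499,0.63,0,0,-0.065],
], hand=0.05)

```text
time_s: 28.55
tcp_pos: [0.4482, -0.005, 0.0981]
eef_rot: [179.8, 0.3, 11.0]
contact_force: [0.4, -0.2, 0.4]
gripper_width: 0.0412
```

Run:
```python
from h import *
from plant import imaging
p,d=imaging.capture('wrist'); cv2.imwrite('pics/w15.png',p)
plan([.4489,-.0048,.009],11)
```

```text
[ 0.4489 -0.0048  0.009 ] [-0.001, -0.001, 0.453, 0.002, 0.001, 0.0]
```

View pics/w15.png

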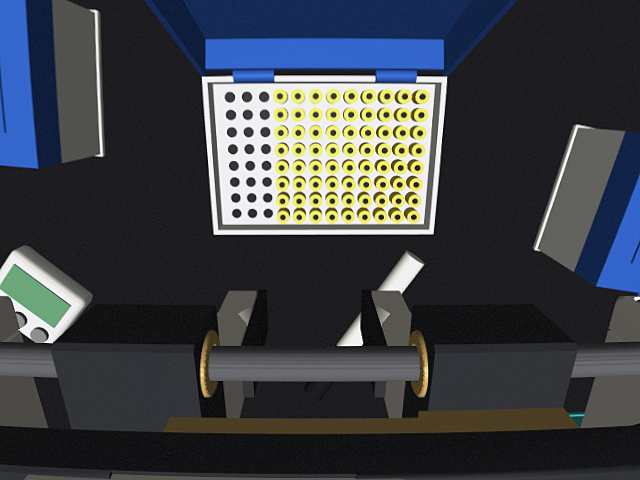

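apply_moves([
  [0,0,0.15,0,0,0],
  [0,0,0.3,0.001,0,0],
  [0,0,0.4,0.002,0,0],
  [0,0,0.453,0.002,0,0],
  [0,0,0.453,0.002,0,0],
  [0,0,0.453,0.002,0,0],
])

```text
time_s: 29.35
tcp_pos: [0.45, -0.0046, 0.0099]
eef_rot: [180.0, 0.0, 11.0]
contact_force: [1.0, 0.0, -0.7]
gripper_width: 0.0419
```

Run:
```python
from h import *
from plant import imaging
p,d=imaging.capture('wrist'); cv2.imwrite('pics/w16.png',p)
```

```text
(no output)
```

View pics/w16.png

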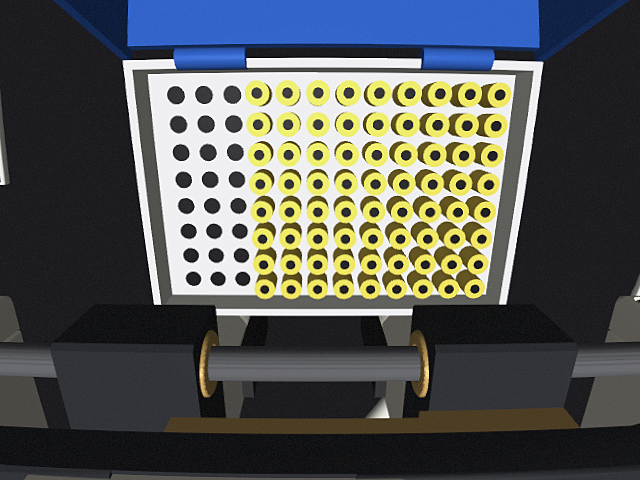

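```bash
cat >> h.py <<'E'
def pushpose(s,c0=(.5065,.0003),c1=(.6461,.005),y0=11,y1=-2.55,off=.0505,lat=.006,sr=.8):
    c=np.array(c0)*(1-s)+np.array(c1)*s; y=y0+(y1-y0)*min(max(s,0)/sr,1); A=np.radians(y)
    ax=np.array([np.cos(A),np.sin(A)]); ay=np.array([-np.sin(A),np.cos(A)])
    t=c-ax*off+ay*lat; return [t[0],t[1],.0095],y
E
python3 - <<'E'
from h import *
for s in [-.03,0,.03,.06,.1,.15,.2,.25,.3,.35,.4,.45]:
    print(s,end=' ');plan(*pushpose(s))
E
```

```text
-0.03 [ 0.4516 -0.0036  0.0095] [0.009, -0.004, 0.002, 0.0, 0.0, 0.0]
0 [ 0.4558 -0.0034  0.0095] [0.03, -0.0, 0.002, 0.0, 0.0, 0.0]
0.03 [ 0.4599 -0.0029  0.0095] [0.051, 0.001, 0.002, 0.0, 0.0, 0.006]
0.06 [ 0.4641 -0.0023  0.0095] [0.072, 0.002, 0.002, 0.0, 0.0, 0.011]
0.1 [ 0.4697 -0.0015  0.0095] [0.1, 0.003, 0.002, 0.0, 0.0, 0.019]
0.15 [ 0.4766 -0.0005  0.0095] [0.135, 0.005, 0.002, 0.0, 0.0, 0.028]
0.2 [0.4836 0.0005 0.0095] [0.17, 0.007, 0.002, 0.0, 0.0, 0.038]
0.25 [0.4905 0.0015 0.0095] [0.205, 0.009, 0.002, 0.0, 0.0, 0.047]
0.3 [0.4975 0.0025 0.0095] [0.24, 0.011, 0.002, 0.0, 0.0, 0.057]
0.35 [0.5045 0.0035 0.0095] [0.276, 0.012, 0.002, 0.0, 0.0, 0.066]
0.4 [0.5115 0.0044 0.0095] [0.311, 0.014, 0.002, 0.0, 0.0, 0.075]
0.45 [0.5186 0.0054 0.0095] [0.346, 0.016, 0.002, 0.0, 0.0, 0.085]
```

apply_moves([
  [0.009,-0.002,0,0,0,0],
  [0.02,0,0.001,0,0,0],
  [0.03,0,0.001,0,0,0],
  [0.051,0.001,0.001,0,0,0.006],
  [0.072,0.002,0.001,0,0,0.011],
  [0.1,0.003,0.001,0,0,0.019],
  [0.135,0.005,0.001,0,0,0.028],
  [0.17,0.007,0.001,0,0,0.038],
  [0.205,0.009,0.001,0,0,0.047],
  [0.24,0.011,0.001,0,0,0.057],
])

```text
time_s: 30.65
tcp_pos: [0.498, 0.0025, 0.0096]
eef_rot: [180.0, 0.0, 5.8]
contact_force: [-0.7, 0.8, -0.3]
gripper_width: 0.0415
```

Run:
```python
from h import *
from plant import imaging
p,d=imaging.capture('wrist'); cv2.imwrite('pics/w17.png',p)
p,d=imaging.capture('scene'); cv2.imwrite('pics/s17.png',cv2.resize(p[130:400,180:500],None,fx=2.2,fy=2.2))
```

```text
(no output)
```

View pics/w17.png

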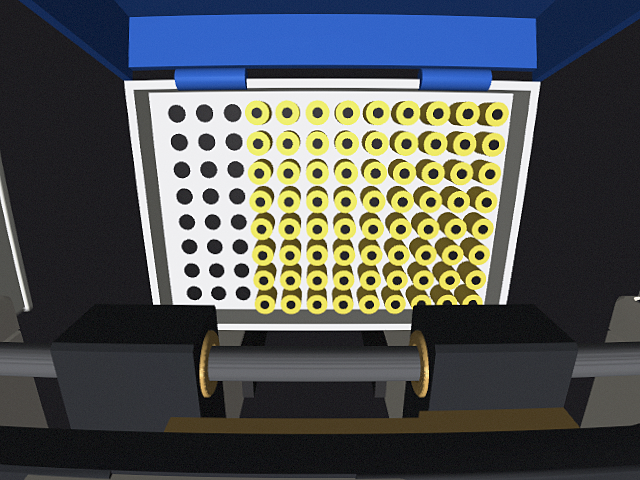

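View pics/s17.png

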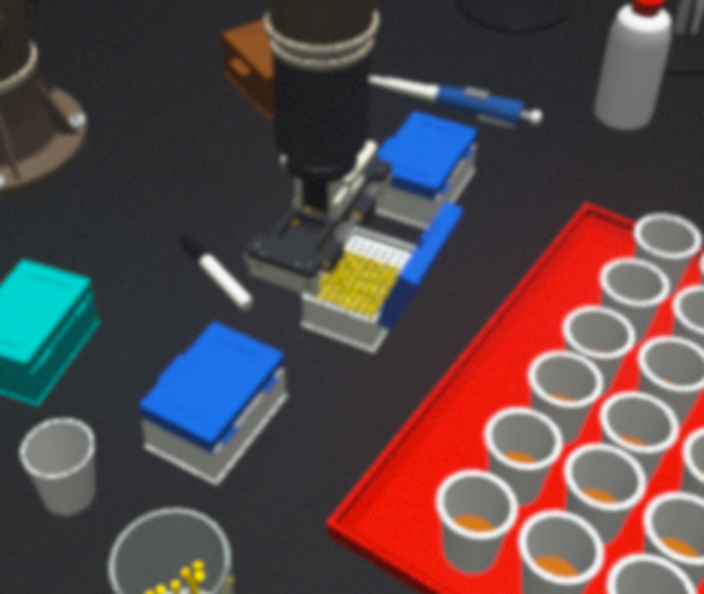

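The box follows squarely, with its front edge level at row 327, flat on the bench and lid open. I'll go on to about 8 mm short of the tray.

Run:
```python
from h import *
for s in [.35,.4,.45,.5,.56,.62,.68,.74,.8,.86,.9,.94]:
    print(s,end=' ');plan(*pushpose(s))
```

```text
0.35 [0.5045 0.0035 0.0095] [0.029, -0.001, 0.001, 0.0, -0.0, 0.009]
0.4 [0.5115 0.0044 0.0095] [0.065, -0.002, 0.001, 0.0, -0.0, 0.018]
0.45 [0.5186 0.0054 0.0095] [0.1, -0.004, 0.001, 0.0, -0.0, 0.028]
0.5 [0.5256 0.0064 0.0095] [0.136, -0.005, 0.001, 0.0, -0.0, 0.037]
0.56 [0.534  0.0076 0.0095] [0.178, -0.007, 0.002, 0.0, -0.0, 0.048]
0.62 [0.5425 0.0088 0.0095] [0.221, -0.008, 0.002, 0.0, -0.0, 0.06]
0.68 [0.551  0.01   0.0095] [0.264, -0.01, 0.002, 0.0, -0.0, 0.071]
0.74 [0.5595 0.0111 0.0095] [0.307, -0.011, 0.002, 0.0, -0.0, 0.082]
0.8 [0.568  0.0123 0.0095] [0.35, -0.013, 0.002, 0.0, -0.0, 0.093]
0.86 [0.5764 0.0126 0.0095] [0.391, -0.01, 0.002, 0.0, -0.0, 0.093]
0.9 [0.582  0.0128 0.0095] [0.419, -0.008, 0.002, 0.0, -0.0, 0.093]
0.94 [0.5875 0.013  0.0095] [0.447, -0.006, 0.002, 0.0, -0.0, 0.093]
```

apply_moves([
  [0.029,-0.001,0,0,0,0.009],
  [0.065,-0.002,0,0,0,0.018],
  [0.1,-0.004,0,0,0,0.028],
  [0.136,-0.005,0,0,0,0.037],
  [0.178,-0.007,0,0,0,0.048],
  [0.221,-0.008,0,0,0,0.06],
  [0.264,-0.01,0,0,0,0.071],
  [0.307,-0.011,0,0,0,0.082],
  [0.35,-0.013,0,0,0,0.093],
  [0.391,-0.01,0,0,0,0.093],
  [0.419,-0.008,0,0,0,0.093],
  [0.44,-0.006,0,0,0,0.093],
])

```text
time_s: 32.25
tcp_pos: [0.5863, 0.0128, 0.0098]
eef_rot: [180.0, -0.0, -2.5]
contact_force: [-2.3, 0.6, 0.2]
gripper_width: 0.0418
```

Run:
```python
from h import *
from plant import imaging,status
import pickle
ci=imaging.camera_info('wrist'); p,d=imaging.capture('wrist'); cv2.imwrite('pics/w18.png',p); pickle.dump(ci,open('ci18.pkl','wb'))
p,d=imaging.capture('scene'); cv2.imwrite('pics/s18.png',p); cv2.imwrite('pics/s18c.png',cv2.resize(p[200:350,290:480],None,fx=4,fy=4,interpolation=cv2.INTER_CUBIC))
s=status.get_state(); print(s['tcp_pos'],s['eef_rot'],s['contact_force'])
```

```text
[0.58676246 0.01287502 0.00993025] [-1.79995229e+02 -7.93537269e-02 -2.50254812e+00] [-0.04538645 -0.10368609  1.11435066]
```

View pics/w18.png

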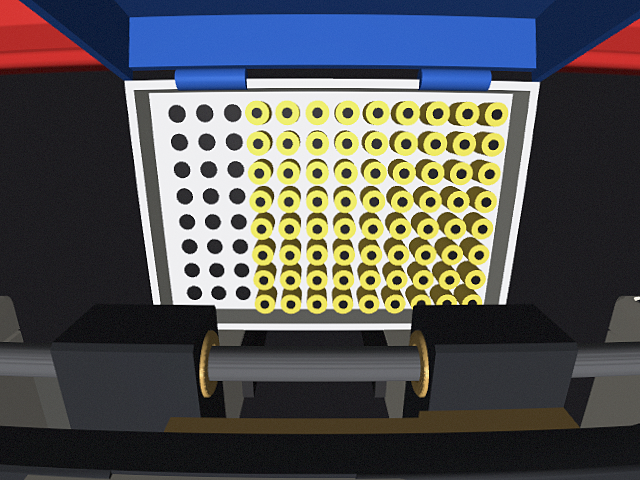

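View pics/s18c.png

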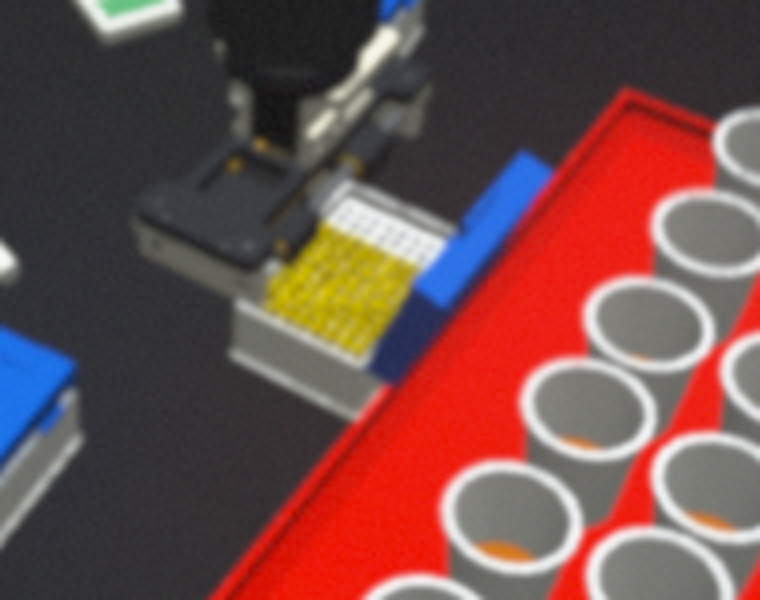

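In the wrist view the tray's near edge shows on both sides of the box, at (50,70) and (605,68). I'll measure the remaining gap from there.

Run:
```python
from h import *
import pickle
ci=pickle.load(open('ci18.pkl','rb')); p=cv2.imread('pics/w18.png')
cv2.imwrite('pics/w18c.png',np.hstack([cv2.resize(p[30:100,0:130],None,fx=3,fy=5),cv2.resize(p[30:100,510:640],None,fx=3,fy=5)]))
hsv=cv2.cvtColor(p,cv2.COLOR_BGR2HSV); m=cv2.inRange(hsv,(0,150,60),(8,255,255))|cv2.inRange(hsv,(172,150,60),(180,255,255))
pts=[]
for u in list(range(5,108,4))+list(range(575,638,4)):
    v=np.where(m[:110,u])[0]
    if len(v): pts.append((u,v.max()+.5))
for z in (0,.022):
    P=np.array([onz(ci,u,v,z)[:2] for u,v in pts]);k=np.polyfit(P[:,1],P[:,0],1); print(z,k,'yaw',-np.degrees(np.arctan(k[0])),np.std(P[:,0]-np.polyval(k,P[:,1])))
    for n,q in [('backL',(126,82)),('backR',(539,82)),('frL',(160,328)),('frR',(500,328))]:
        Q=onz(ci,*map(float,q),.046); print(n,Q.round(4),'gap',(np.polyval(k,Q[1])-Q[0]).round(4))
```

```text
0 [0.04477915 0.68640492] yaw -2.5639437751266447 0.00028037787104298834
backL [0.6807 0.0628 0.046 ] gap 0.0085
backR [ 0.6755 -0.0586  0.046 ] gap 0.0082
frL [0.5993 0.0657 0.046 ] gap 0.0901
frR [ 0.5937 -0.0547  0.046 ] gap 0.0903
0.022 [0.04477915 0.68412197] yaw -2.563943775126728 0.0002436965796346646
backL [0.6807 0.0628 0.046 ] gap 0.0063
backR [ 0.6755 -0.0586  0.046 ] gap 0.006
frL [0.5993 0.0657 0.046 ] gap 0.0878
frR [ 0.5937 -0.0547  0.046 ] gap 0.088
```

View pics/w18c.png

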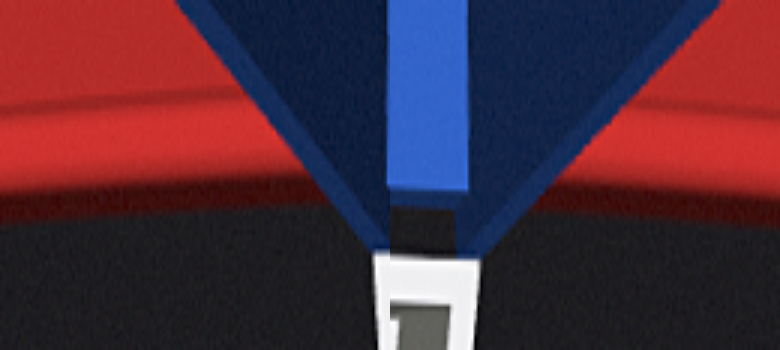

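apply_moves([
  [0.01,0,0,0,0,0],
  [0.018,0,0,0,0,0],
  [0.024,0,0,0,0,0],
  [0.028,0,0,0,0,0],
])

```text
time_s: 32.85
tcp_pos: [0.5923, 0.0126, 0.01]
eef_rot: [-180.0, -0.1, -2.5]
contact_force: [-2.6, 0.9, 0.0]
gripper_width: 0.042
```

apply_moves([
  [0.003,0,0,0,0,0],
  [0.005,0,0,0,0,0],
])

```text
time_s: 33.1
tcp_pos: [0.5933, 0.0126, 0.01]
eef_rot: [-180.0, -0.1, -2.5]
contact_force: [-1.5, 0.0, -0.6]
gripper_width: 0.0419
```

apply_moves([
  [0.003,0,0,0,0,0],
  [0.004,0,0,0,0,0],
])

```text
time_s: 33.35
tcp_pos: [0.5934, 0.0125, 0.01]
eef_rot: [180.0, -0.0, -2.5]
contact_force: [-6.2, 1.0, 4.6]
gripper_width: 0.0417
```

apply_moves([
  [0.002,0,0,0,0,0],
  [0.004,0,0,0,0,0],
])

```text
time_s: 33.6
tcp_pos: [0.5934, 0.0125, 0.01]
eef_rot: [180.0, 0.1, -2.5]
contact_force: [-7.7, 3.0, 6.8]
gripper_width: 0.0412
```

```bash
cat > gap.py <<'E'
from h import *
import sys
from plant import imaging,status
n=sys.argv[1]
s=status.get_state(); print(s['tcp_pos'].round(4),s['contact_force'].round(1))
ci=imaging.camera_info('wrist'); p,d=imaging.capture('wrist'); cv2.imwrite(f'pics/w{n}.png',p)
hsv=cv2.cvtColor(p,cv2.COLOR_BGR2HSV); m=cv2.inRange(hsv,(0,150,60),(8,255,255))|cv2.inRange(hsv,(172,150,60),(180,255,255))
pts=[]
for u in list(range(5,108,4))+list(range(575,638,4)):
    v=np.where(m[:125,u])[0]
    if len(v): pts.append((u,v.max()+.5))
P=np.array([onz(ci,u,v,0)[:2] for u,v in pts]);k=np.polyfit(P[:,1],P[:,0],1); print('edge',k,'yaw',-np.degrees(np.arctan(k[0])))
for nn,q in [('backL',(126,82)),('backR',(539,82))]:
    Q=onz(ci,*map(float,q),.046); print(nn,Q.round(4),'gap',(np.polyval(k,Q[1])-Q[0]).round(4))
cv2.imwrite(f'pics/w{n}c.png',np.hstack([cv2.resize(p[30:110,0:130],None,fx=3,fy=5),cv2.resize(p[30:110,510:640],None,fx=3,fy=5)]))
E
python3 gap.py 19
```

```text
[0.5934 0.0125 0.01  ] [-7.7  3.   6.8]
edge [0.04574144 0.68566693] yaw -2.6189659210454854
backL [0.6878 0.0625 0.046 ] gap 0.0007
backR [ 0.6827 -0.0589  0.046 ] gap 0.0003
```

View pics/w19c.png

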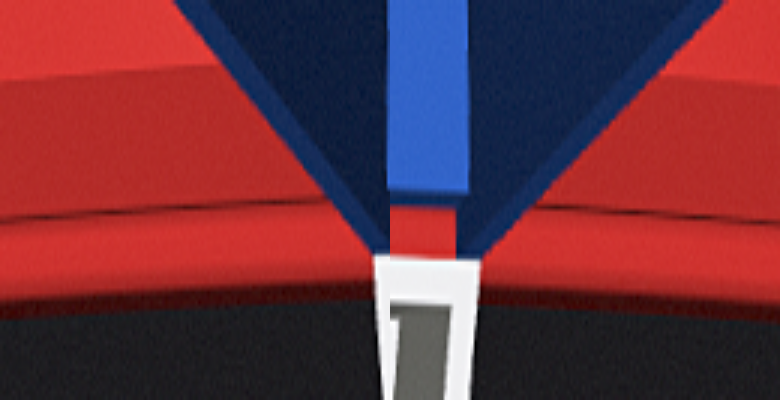

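The force stepped from about 2.5 N while sliding to 7.7 N with no further advance, and the camera gap is 0.3 to 0.7 mm at both corners. The box is against the tray, so I'll back off.

apply_moves([
  [-0.02,0,0,0,0,0],
  [-0.06,0,0,0,0,0],
  [-0.12,0,0,0,0,0],
  [-0.2,0,-0.1,0,0,0],
  [-0.3,0,-0.4,0,0,0],
  [-0.5,0,-0.7,0,0,0],
  [-0.8,0,-0.9,0,0,0],
  [-0.95,0,-1.0,0,0,0],
  [-0.95,0,-1.0,0,0,0],
])

```text
time_s: 34.78
tcp_pos: [0.4024, 0.0211, 0.213]
eef_rot: [-179.8, -0.3, -2.4]
contact_force: [-0.3, 1.7, -0.4]
gripper_width: 0.0414
```

Run:
```python
from h import *
from plant import imaging,status
import pickle
ci=imaging.camera_info('wrist'); p,d=imaging.capture('wrist'); cv2.imwrite('pics/w20.png',p); pickle.dump(ci,open('ci20.pkl','wb'))
a,_=imaging.capture('top'); cv2.imwrite('pics/t20.png',a)
b,_=imaging.capture('scene'); cv2.imwrite('pics/s20c.png',cv2.resize(b[130:400,180:500],None,fx=2.2,fy=2.2))
ci=imaging.camera_info('top'); hsv=cv2.cvtColor(a,cv2.COLOR_BGR2HSV)
m=cv2.inRange(hsv,(0,150,60),(8,255,255))|cv2.inRange(hsv,(172,150,60),(180,255,255)); m=cv2.morphologyEx(m,cv2.MORPH_OPEN,np.ones((5,5)))
c=max(cv2.findContours(m,0,cv2.CHAIN_APPROX_NONE)[0],key=cv2.contourArea)[:,0,:]
pts=[(u,c[c[:,0]==u][:,1].max()+.5) for u in list(range(225,280,2))+list(range(375,426,2))]
P=np.array([onz(ci,u,v,0)[:2] for u,v in pts]); k=np.polyfit(P[:,1],P[:,0],1); print(k,-np.degrees(np.arctan(k[0])))
```

```text
Traceback (most recent call last):
ValueError: zero-size array to reduction operation maximum which has no identity
```

View pics/w20.png

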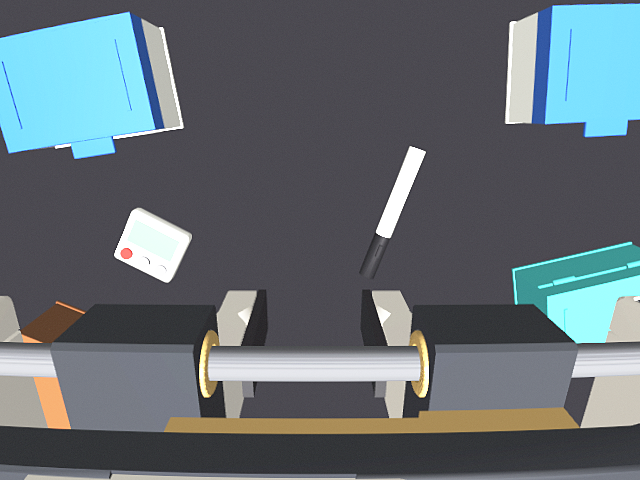

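View pics/s20c.png

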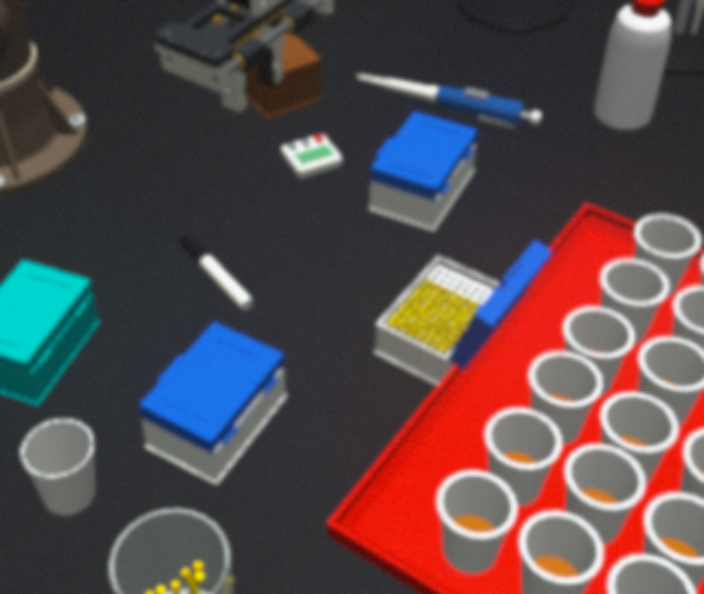

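View pics/t20.png

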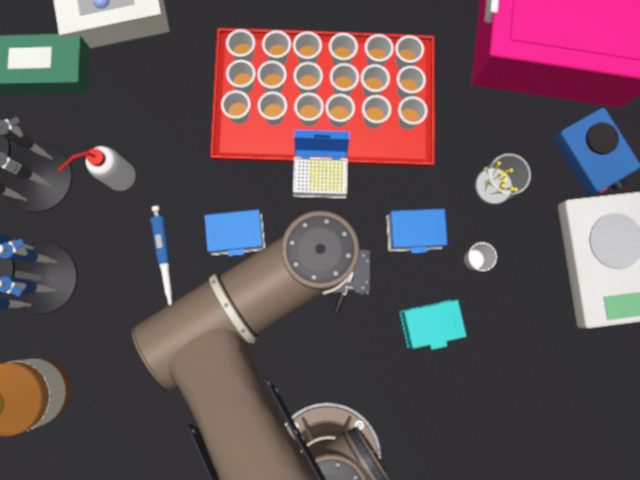

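The top view shows the box at (320,177) up against the tray with its lid open, and both other boxes shut. I'll check the tray for shift and take a close look at the fit.

Run:
```python
from h import *
from plant import imaging
ci=imaging.camera_info('top')
for f in ('pics/top0.png','pics/t20.png'):
    a=cv2.imread(f); hsv=cv2.cvtColor(a,cv2.COLOR_BGR2HSV)
    m=cv2.inRange(hsv,(0,150,60),(8,255,255))|cv2.inRange(hsv,(172,150,60),(180,255,255)); m=cv2.morphologyEx(m,cv2.MORPH_OPEN,np.ones((5,5)))
    m[200:]=0
    pts=[(u,np.where(m[:,u])[0].max()+.5) for u in list(range(225,280,2))+list(range(365,426,2))]
    P=np.array([onz(ci,u,v,0)[:2] for u,v in pts]); k=np.polyfit(P[:,1],P[:,0],1); print(k,-np.degrees(np.arctan(k[0])))
plan([.53,.013,.15],-2.5)
```

```text
[0.04472384 0.68711333] -2.5607809285961918
[0.04509117 0.68716009] -2.5817848737087923
[0.53  0.013 0.15 ] [0.633, 0.012, 0.299, -0.0, 0.001, 0.0]
```

apply_moves([
  [0.2,0,0.1,0,0,0],
  [0.45,0,0.2,0,0,0],
  [0.6,0,0.3,0,0,0],
  [0.6,0,0.3,0,0,0],
  [0.6,0,0.3,0,0,0],
])

```text
time_s: 35.55
tcp_pos: [0.5232, 0.0152, 0.1482]
eef_rot: [179.9, 0.2, -2.5]
contact_force: [-0.7, -0.3, -0.1]
gripper_width: 0.0414
```

Run:
```python
from h import *
from plant import imaging,status
import pickle
ci=imaging.camera_info('wrist'); p,d=imaging.capture('wrist'); cv2.imwrite('pics/w21.png',p); pickle.dump(ci,open('ci21.pkl','wb'))
```

```text
(no output)
```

View pics/w21.png

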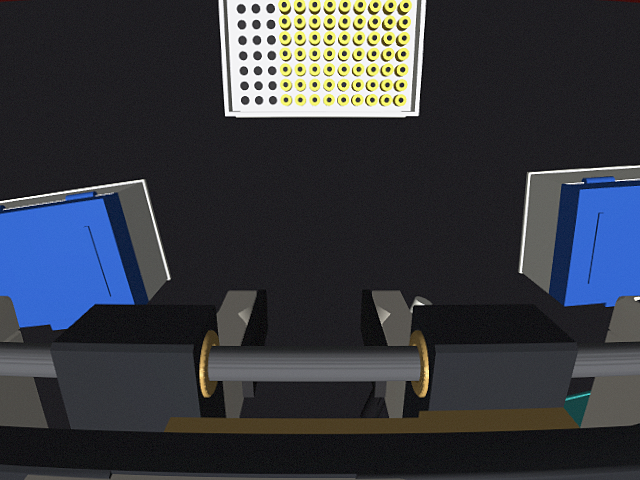

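apply_moves([
  [0.15,0,-0.05,0,0,0],
  [0.35,0,-0.1,0,0,0],
  [0.35,0,-0.1,0,0,0],
  [0.35,0,-0.1,0,0,0],
])

```text
time_s: 36.1
tcp_pos: [0.5924, 0.0124, 0.169]
eef_rot: [180.0, 0.2, -2.5]
contact_force: [0.5, -0.5, 0.1]
gripper_width: 0.0415
```

Run:
```python
from h import *
from plant import imaging,status
import pickle
ci=imaging.camera_info('wrist'); p,d=imaging.capture('wrist'); cv2.imwrite('pics/w22.png',p); pickle.dump(ci,open('ci22.pkl','wb'))
```

```text
(no output)
```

View pics/w22.png

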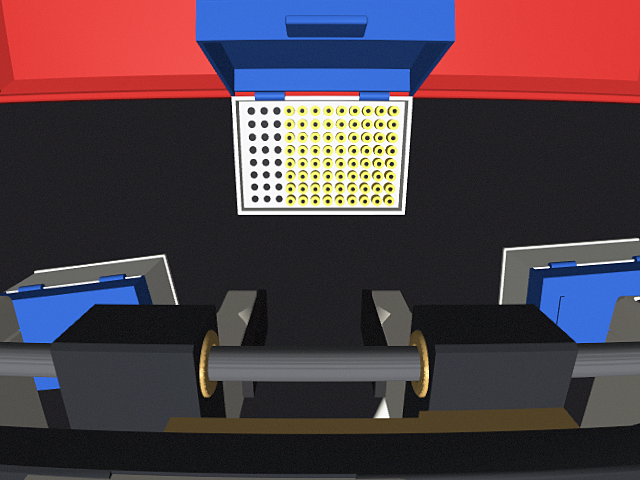

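Run:
```python
from h import *
import pickle
ci=pickle.load(open('ci22.pkl','rb')); p=cv2.imread('pics/w22.png')
cv2.imwrite('pics/w22c.png',cv2.resize(p[70:230,200:440],None,fx=3.3,fy=3.3,interpolation=cv2.INTER_CUBIC))
hsv=cv2.cvtColor(p,cv2.COLOR_BGR2HSV); m=cv2.inRange(hsv,(0,150,50),(8,255,255))|cv2.inRange(hsv,(172,150,50),(180,255,255))
pts=[(u,np.where(m[:140,u])[0].max()+.5) for u in list(range(100,228,4))+list(range(420,560,4))]
P=np.array([onz(ci,u,v,0)[:2] for u,v in pts]);k=np.polyfit(P[:,1],P[:,0],1); print('edge',k,-np.degrees(np.arctan(k[0])),np.std(P[:,0]-np.polyval(k,P[:,1])))
# white rim edges at z46
w=cv2.inRange(hsv,(0,0,170),(180,60,255))
fr=[];bk=[]
for u in range(250,395,3):
    v=np.where(w[90:230,u])[0]+90; fr.append((u,v.max()+.5))
F=np.array([onz(ci,u,v,.046)[:2] for u,v in fr]); kf=np.polyfit(F[:,1],F[:,0],1); print('front',kf,-np.degrees(np.arctan(kf[0])),np.std(F[:,0]-np.polyval(kf,F[:,1])))
y=.005; print('gap = edge-front-82mm', ((np.polyval(k,y)-np.polyval(kf,y))*np.cos(np.radians(2.5))-.082)*1000)
```

```text
edge [0.04480348 0.68524403] -2.5653345159186225 0.00021948196669787745
front [0.04505209 0.60259819] -2.5795501668156287 1.124474755377244e-05
gap = edge-front-82mm 0.5659347743558613
```

View pics/w22c.png

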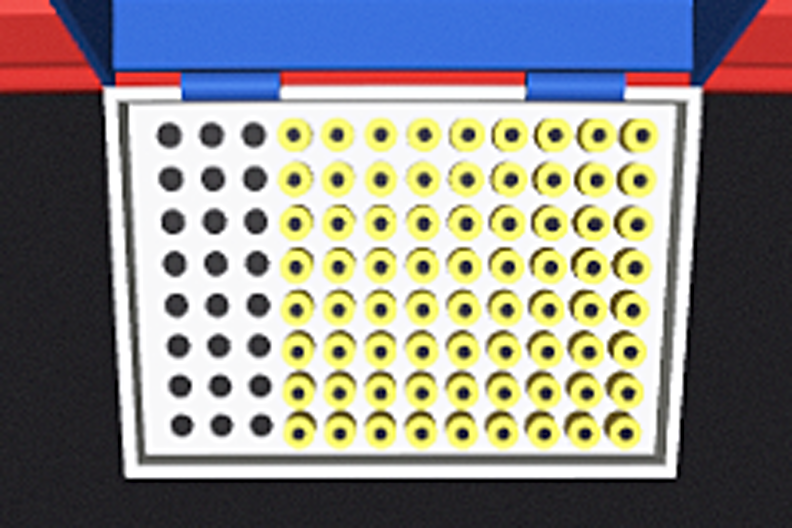

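The box and tray yaws agree to 0.02° and the residual gap is 0.6 mm, within calibration error. Nothing is being touched, so I'll hand in.

```bash
python3 -c "
from plant import r,status
print(status.get_state()['time_s'],status.get_state()['contact_force']); print(r.close_job())"
```

```text
36.15 [ 0.42665127  0.22216596 -0.6496364 ]
the job is handed in; nothing more can be done
None
```

The job is handed in at 36.2 s. I opened all three lids by pinching the tabs and saw them standing open together: the middle box has 9 rows of tips, the right 5 and the left 2. I then shut the right and left boxes where they stood and slid the middle box, lid open, up against the tray.

- **Fit against the tray:** the box's back is square to the edge, with the two yaws differing by about 0.02°. At the last step the push force rose from about 2.5 N to 7.7 N with no further advance, which I took as contact. The camera then measured 0.6 mm of gap, within the 2 mm calibration error.
- **Tray and other things:** the tray's near edge moved less than 0.1 mm between the first and last top views. In the last pictures the two shut boxes are closed, and I saw no change in the other things on the bench by eye.
- **Forces and release:** the highest readings I saw were about 10 N, pressing down on the lids near the end of opening. At hand-in the gripper was touching nothing.
- **Failed check:** one tray-shift script crashed on a masking error. I reran it in a corrected form, and that gave the tray figure above.

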